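Snap a washed roller back into the jar-carton roller track

TASK

A roller track on the jar-packing bench has one empty place. Take the washed roller that fits it (the longer of the two on the draining mat), set its journals in the two slots and press it down by feel until both spring clips have snapped shut over them and it is fully home at both ends, then let go. The springs and rubber feet give, so push on until both have clicked; about 3 kg of push is enough, more than 4 kg bends the track; keep the roller centred so that no clip is forced wide open, and leave the short roller, jars and lids alone.

Things in the scene. Friction and masses are not known exactly. Their poses are not given: they have to be found in the camera images.
- roller: the loose roller that fits: steel tube 30 mm diameter, 150 mm long, a 12 mm grey journal standing 17 mm out of each end (184 mm over all; last 2 mm chamfered at 45 degrees). 0.19 to 0.35 kg. Origin at its centre; x is its axis (either way round, rolled to any angle). Starts in a groove of the mat, axis 20.7 mm above the table
- track: roller track: two steel side plates 4 mm thick at x = +-79 mm, rollers 75 mm apart, a carton of jars on its left part. Origin at table height under the empty place's centre; x along that roller's axis (away from the robot at yaw 0), y to the carton. It stands on soft rubber buffers: sinks 1 mm per 2 N, 17 mm at most. Neighbour rollers at y = +-75 mm; free between them down to 38 mm
- clip_far (a joint): opening (rad) of the +x spring clip, a 16 mm wide upright steel leaf outside the side plate, pivoting 40 mm above the table at x = 94.5 mm. 0 = shut, spring-held. A journal pressed down pushes it to about 0.1 (5.5 mm at the nose); it springs shut once the journal is fully below the nose. It takes 15 to 26 N to push both ends in. Beyond 0.18 it is bent
- clip_near (a joint): the same for the spring clip at the track's -x side (the robot's side at yaw 0), mirrored
- clip_far_nose (a point): nose tip of the +x clip: x = 86.5 mm, 92 mm above the table when shut; its hooking underside at 91 mm touches a home journal, whose end lies at x = 92 mm. From the tip a lead-in ramp rises outwards, 30 degrees off upright, to x = 99 mm, 111 mm above the table
- clip_near_nose (a point): the same, mirrored, on the -x clip
- short_roller: a shorter roller from a narrower track: 30 mm diameter, tube 110 mm long, 144 mm over all; origin at its centre, x along its axis. It lies parallel to the long one on the mat, 88 mm away. Not to be used or moved
- mat: black rubber draining mat, 240 x 150 mm, fixed, with ribs along its x axis whose tops are 8 mm above the table; origin under its centre. The two rollers lie at y = +44 and -44 mm, either way round
- jar_a: filled jar with white lid, 68 mm diameter, 86 mm tall; origin under its centre. Leave alone
- jar_b: another filled jar like it. Leave alone
- lids: stack of three white lids, 66 mm diameter, 30 mm tall; origin under its centre. Leave alone
- home (a point): centre of a roller held home, 85 mm above the table before pressing; axes as the track's. In each plate a slot 15 mm wide, flared to 30 mm at 101 mm height. Journals sit on sprung black blocks that start 3 mm higher and push them up against the clips' noses (about 6 N each); the solid slot bottom lies 1.5 mm below home
Mind the look-alikes: they are no part of the job. What is shaped like the roller but blue or green is not meant.

How it is judged:
On the way, in this order (a step that is already met when the one before it is completed fails the run):
1. the long roller is lifted off the draining mat (z of roller in the frame of mat above 0.06 m), for 0.1 s.
2. it lies in both slots of the empty place with both spring clips closed over its journals (z of roller in the frame of track between 0.082 and 0.0875 m and x of roller in the frame of track between -0.005 and 0.005 m and y of roller in the frame of track between -0.004 and 0.004 m and angle between the x axis of roller and the x axis of track, either way round below 0.025 rad and value of joint each of clip_far, clip_near below 0.03 rad), for 0.2 s.
At the end, for the whole second after the job is handed in: The long roller rests, released, in the empty place: its centre within 3 mm below to 2.5 mm above home height, 5 mm along its axis and 4 mm across, in line with the track within 0.025 rad, both spring clips shut (below 0.03 rad) over its journals (all of step 2 and linear speed of roller below 0.02 m/s); the robot touches nothing.
It fails at once if the roller is pressed on the track with more than 40 N (contact force between roller and track above 40 N).
It fails at once if a spring clip is forced open beyond 0.18 rad (value of joint any of clip_far, clip_near above 0.18 rad).
It fails at once if a bystander (short roller, jar or lids) is shifted by more than 3 cm (distance of any of short_roller, jar_a, jar_b, lids from where it was at the start of the episode above 0.03 m).
It also fails if it takes over 64 s, if anything falls off the work surface, if the arm or the gripper's body presses on something with over 40 N, if the wrist force passes 120 N, or if a joint passes its speed limit or range.

ROBOT

A 6-joint arm with a two-finger parallel gripper is mounted at the origin on the work surface. World frame = base frame: x ahead of the robot, y to its left, z up, the work surface at z = 0. Lengths are in m, angles in rad, forces in N, time in s.
With the tool pointing down it reaches from about 0.35 to 0.775 m from the base axis. Payload 5.5 kg.
Tool frame: the origin (TCP) lies between the finger pads; the fingertips stand 14 mm ahead of it and the grasp point (between the pads) lies 5 mm behind it; z points along the fingers, y is the direction in which the jaws open and shut (so a half turn about z gives the same grasp; the last joint's range is limited). The gripper opens to 85 mm and grips with 20 to 120 N. Pads are 22 mm wide; open, the fingers measure 114 mm over their backs; the gripper's body (76 mm by 85 mm) begins 54 mm behind the grasp point. The pads swing forward as they close: fully open they stand 13 mm farther back than shut.
Start: joints at [1.168, 0.313, 0.046, 1.304, 0, 1.431], TCP at [0.149, 0.555, 0.224] pointing down, gripper open.
Joint ranges: [-2.76, 2.76], [-0.86, 1.69], [-1.03, 1.26], [-2.2, 2.34], [-1.47, 1.5], [-3.14, 3.14]. Speed limits (rad/s): [2.57, 2.57, 3.14, 3.14, 3.14, 3.14].

INTERFACE

Orientations are given as a unit quaternion [x, y, z, w].
In Python, from rig import sensors, eyes, ticket gives the robot as it stands. The module is installed in compiled form; this text tells all that it offers.
- The arm moves only by the tool carry_out, never from a script. Its argument "steps" is a list of rows, each an object of numbers: "tx", "ty", "tz": the shift along the tool's x, y, z in cm; "roll": the turn about the tool's z in rad; "gripper": the finger opening in cm, from 0 to 8.54. In form: [{"tx": .., "ty": .., "tz": .., "roll": .., "gripper": ..}, ...]. A call has 1 to 5 rows; each row is the pose to reach, as a shift and turn from the pose commanded when the call began, along the tool's axes at that moment; what a row does not reach only later rows make up. A row lasts 1/10 s, in which the tool goes at most 50 mm and 8.59 degrees, less where a joint would pass 70% of its speed; a pose out of reach is approached as far as the arm can. A call with a gripper value outside its range is refused whole. The fingers move at their own pace and stop on an object; "force" is the grip in N (left out, the last holds). Time passes only in rows, so rows that repeat a pose let the fingers close. It gives the time, the measured TCP pose, the force and the opening at its end, in the units of the state.
- sensors.get_state(): the state, without advancing time (a new reading comes with each control period).
- eyes.get_image(name): name is "scene" or "top" or "wrist"; returns (picture, depth): 400x640x3 uint8, blue, green, red; 400x640 float32, m along the optical axis (not along the pixel's ray), 0 where there is no reading.
- eyes.camera_model(name): a dict with "fx", "fy", "cx", "cy" (pixels), "R" (3x3) and "t" (3): a world point X has camera coordinates R X + t; the wrist camera has in their place "mount" (4x4, takes a point from camera to tool coordinates, whose origin is the TCP and whose axes are the flange's). Camera axes: x right, y down, z forward; pixel columns grow to the right and rows downward; lengths in m; the calibration is good to about 2 mm. The wrist camera is an equidistant fisheye: a pixel r from the principal point sees the ray r / f radians off the axis. A picture is of the moment at which its call begins: read the wrist's pose just before it. camera_model takes no time and is no camera call.
- ticket.finish_job(): hands the job in, once; it reports no verdict.
Trained networks look in the newest picture that a camera, given by its name, has taken for a name from the list of things; names that differ only in an ending like _2 or _b are one class to them, and where a whole thing is asked for, a point or a joint stands for the part that bears it (a point fixed in the world has none). Each returns a list of dicts, best first, with "conf" (0 to 1); they miss things now and then, are a little off and sometimes report something else, mostly with a low value. They report only what shows in the picture. A call takes as long as a camera call. They do not tell look-alikes from the thing itself.
- eyes.search_frame(camera, thing): "bbox" ([left, top, right, bottom] in pixels, round what is visible of it).
- eyes.pinpoint(camera, thing): "pixel" ([row, column] in pixels: a listed point, or the origin of a listed thing).
The state is a dict: "t": time; "joint_positions": joint angles; "qvel": joint speeds; "joint_efforts": joint torques, N m; "eef_pos": TCP position; "eef_rot": TCP orientation; "force": force on the tool from outside, world axes, zero at the start; "moment": the same for the moment, N m; "finger_gap": finger opening in m.
Only numpy, scipy, OpenCV 4.12 (cv2) and the standard library are available. Lean on these libraries where they do the work, as an engineer would, in place of code of your own. Each camera call takes 0.05 s, during which the arm holds its last target.

## Working session

There is one attempt and no reset: what is moved stays moved. The work goes in short steps, Python scripts to look and compute and a tool call to move; the robot and the scene stay as the last step left them, time stands still between calls to the robot, and variables do not carry over. Pictures are saved under pics/ and viewed, and the job is handed in when it is done.

Besides the shell and the picture viewer there is one more tool, called after "Emit:" as name([rows], argument=value, ...), one row to a line, values as JSON. carry_out: Moves the arm, as the interface text tells. Its arguments: {"type":"object","properties":{"steps":{"type":"array","items":{"type":"object","properties":{"tx":{"type":"number"},"ty":{"type":"number"},"tz":{"type":"number"},"roll":{"type":"number"},"gripper":{"type":"number"}}}},"force":{"type":"number"}},"required":["steps"]}

```bash
mkdir -p pics
python3 - <<'E'
from rig import sensors, eyes
import cv2, numpy as np, pickle
s=sensors.get_state(); print(s['t'],s['eef_pos'],s['eef_rot'],s['force'],s['finger_gap'])
for n in ['scene','top']:
    p,d=eyes.get_image(n); cv2.imwrite(f'pics/{n}0.png',p); np.save(f'{n}0.npy',d)
    m=eyes.camera_model(n); pickle.dump(m,open(f'{n}.pkl','wb')); print(n,m)
print(eyes.camera_model('wrist'))
E
```

```text
0.0 [0.14916483 0.55476108 0.22290643] [ 1.31025689e-01  9.91378549e-01 -8.83397876e-04 -2.48584733e-04] [ 0.26285513 -0.80279563  0.73966146] 0.08520697543079378
scene {'fx': 489.6537192508923, 'fy': 489.6537192508923, 'cx': 323.01188359646795, 'cy': 196.37100539650314, 'R': array([[ 0.07603574,  0.99708827, -0.00579151],
       [ 0.58378571, -0.04922543, -0.81041416],
       [-0.80833954,  0.05823944, -0.58582878]]), 't': array([-0.00914232, -0.2041092 ,  1.77272806])}
top {'fx': 473.28695491387765, 'fy': 473.28695491387765, 'cx': 308.381907799493, 'cy': 196.30332007971296, 'R': array([[ 0.02207227, -0.99951175,  0.02211493],
       [-0.9989251 , -0.02295038, -0.04027302],
       [ 0.04076091, -0.02120224, -0.99894395]]), 't': array([-0.06641112,  0.48781813,  1.16804993])}
{'fx': 309.70691628693146, 'fy': 309.70691628693146, 'cx': 320.3371285209955, 'cy': 200.13336816763805, 'mount': array([[ 5.03095224e-04, -9.44963289e-01, -3.27175992e-01,
         8.40150021e-02],
       [ 9.99999554e-01,  2.14083726e-04,  9.19363722e-04,
         4.23439903e-04],
       [-7.98721911e-04, -3.27176308e-01,  9.44962976e-01,
        -1.50438916e-01],
       [ 0.00000000e+00,  0.00000000e+00,  0.00000000e+00,
         1.00000000e+00]])}
```

View pics/scene0.png

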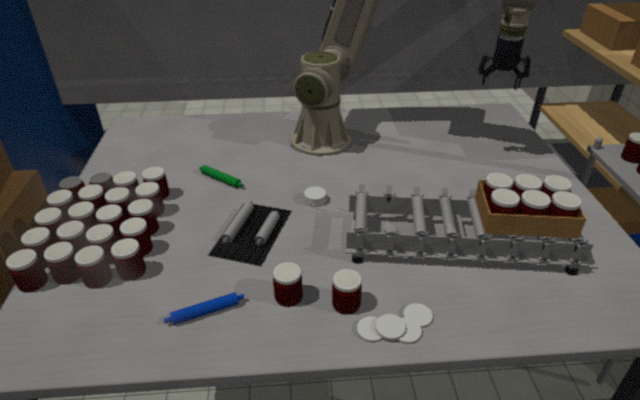

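View pics/top0.png

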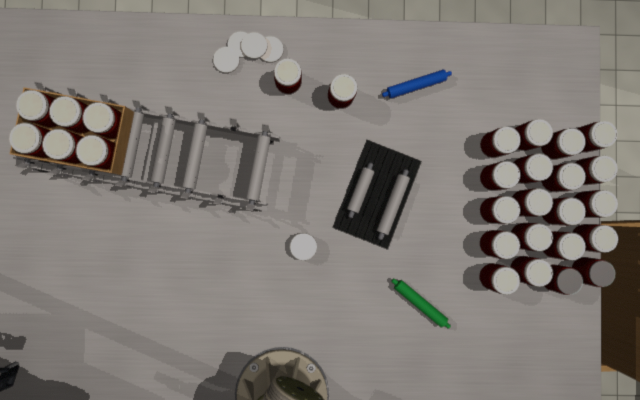

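The top view shows the things that could be taken for the roller: long grey (394,205), short grey (361,191), blue (416,84) and green (420,303). I choose the long grey one on the mat. The empty place is near (228,160), between the rollers at (195,155) and (259,168).

```bash
cat > h.py <<'E'
import numpy as np,cv2,pickle
def M(n): return pickle.load(open(f'{n}.pkl','rb'))
def ray(n,u,v,z):  # world point at height z
    m=M(n);R,t=m['R'],m['t'];c=-R.T@t
    d=R.T@np.array([(u-m['cx'])/m['fx'],(v-m['cy'])/m['fy'],1.]);return c+d*(z-c[2])/d[2]
def dep(n,u,v,d):
    m=M(n);return m['R'].T@(np.array([(u-m['cx'])/m['fx'],(v-m['cy'])/m['fy'],1.])*d-m['t'])
def proj(n,X):
    m=M(n);p=m['R']@np.array(X)+m['t'];return m['cx']+m['fx']*p[0]/p[2],m['cy']+m['fy']*p[1]/p[2]
E
python3 - <<'E'
import cv2
a=cv2.imread('pics/top0.png')
cv2.imwrite('pics/c_mat.png',cv2.resize(a[130:260,320:440],None,fx=4.5,fy=4.5,interpolation=cv2.INTER_CUBIC))
cv2.imwrite('pics/c_trk.png',cv2.resize(a[90:220,130:290],None,fx=5,fy=4.5,interpolation=cv2.INTER_CUBIC))
from rig import eyes
for th in ['roller','track','home','clip_far_nose','clip_near_nose','short_roller','mat']:
    print(th,[(q['conf'],q['pixel']) for q in eyes.pinpoint('top',th)][:4])
E
```

```text
roller [(0.9, [304.5, 417.1]), (0.75, [202.1, 394.5]), (0.63, [98.1, 342.6]), (0.57, [86.7, 418.4])]
track []
home []
clip_far_nose [(0.41, [124.1, 234.1])]
clip_near_nose [(0.39, [197.3, 219.0])]
short_roller [(0.69, [196.2, 218.1]), (0.63, [189.2, 361.8])]
mat [(0.96, [192.6, 376.6])]
```

View pics/c_mat.png

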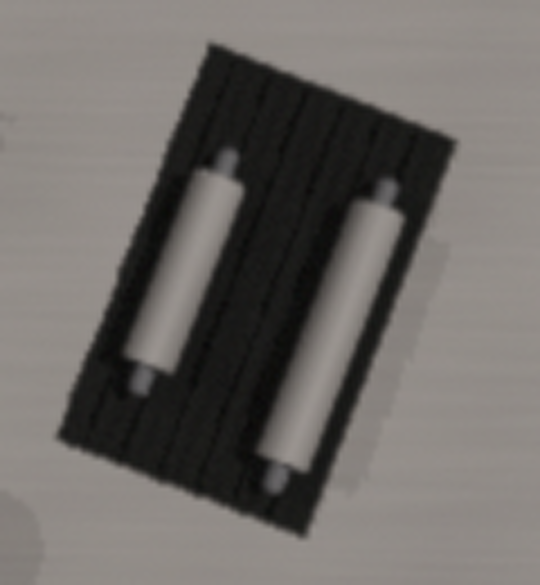

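View pics/c_trk.png

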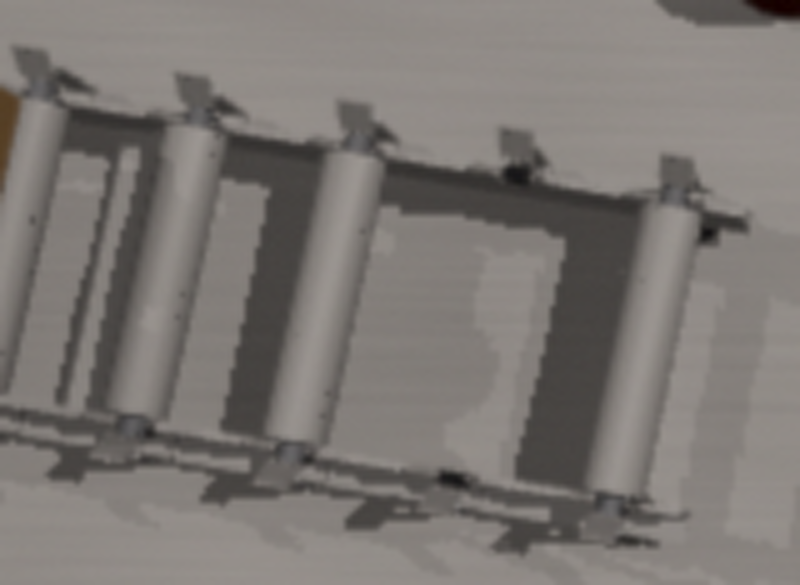

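Run:
```python
from h import *
def line(p,q,z):
    a=ray('top',*p,z);b=ray('top',*q,z);d=a-b;return (a+b)/2,np.linalg.norm(d),np.degrees(np.arctan2(d[1],d[0]))
c=lambda x,y:(320+x/4.5,130+y/4.5)
t=lambda x,y:(130+x/5,90+y/4.5)
print('long',line(c(388,185),c(274,487),.0207)); print('short',line(c(228,152),c(140,388),.0207))
print('tubelong',line(c(380,205),c(283,465),.03))
L=line(t(358,135),t(290,462),.088);Rr=line(t(678,190),t(610,508),.088)
print('nbL',L);print('nbR',Rr);v=L[0]-Rr[0];print('mid',(L[0]+Rr[0])/2,np.linalg.norm(v),np.degrees(np.arctan2(v[1],v[0]))-90)
print('blocks',line(t(518,172),t(452,480),.08))
```

```text
long (array([ 0.47318649, -0.26671988,  0.0207    ]), np.float64(0.17825323842291907), np.float64(-19.85412439088017))
short (array([ 0.50755811, -0.18492692,  0.0207    ]), np.float64(0.13907019601266563), np.float64(-19.4264431358717))
tubelong (array([ 0.47340853, -0.26507517,  0.03      ]), np.float64(0.1520216214069161), np.float64(-19.633419588908318))
nbL (array([0.57312597, 0.21198102, 0.088     ]), np.float64(0.17213171928939694), np.float64(-8.701236917127943))
nbR (array([0.55058349, 0.0630334 , 0.088     ]), np.float64(0.16789955365890744), np.float64(-9.33454616510377))
mid [0.56185473 0.13750721 0.088     ] 0.15064380110799552 -8.606116710506797
blocks (array([0.56155646, 0.1383075 , 0.08      ]), np.float64(0.16362960830354478), np.float64(-9.187038335738547))
```

Measured: the roller centre is at (0.473, -0.266) with yaw -19.7°, 178 mm over all (nominal 184). The empty place is at (0.562, 0.138) with yaw about -8.8°, and its neighbours are 150 mm apart as they should be. Both are within reach. I move the arm across first.

Emit:
carry_out([
  {"tx": -3.4,"ty": -3.3,"tz": -1},
  {"tx": -6.8,"ty": -6.6,"tz": -2},
  {"tx": -10.2,"ty": -9.9,"tz": -3},
  {"tx": -13.8,"ty": -13.4,"tz": -3},
  {"tx": -17.4,"ty": -16.9,"tz": -3},
])

```text
validation failed for argument at $.st...
```

Emit:
carry_out([
  {"tx": -3.5,"ty": -3.4},
  {"tx": -7,"ty": -6.8},
  {"tx": -10.5,"ty": -10.2},
  {"tx": -14,"ty": -13.6},
  {"tx": -17.5,"ty": -17},
])

```text
validation failed for argument at $.st...
```

Emit:
carry_out([
  {"tx": -3.4,"ty": -3.3,"tz": -1.0,"roll": 0,"gripper": 8.5},
  {"tx": -6.8,"ty": -6.6,"tz": -2.0,"roll": 0,"gripper": 8.5},
  {"tx": -10.2,"ty": -9.9,"tz": -3.0,"roll": 0,"gripper": 8.5},
  {"tx": -13.8,"ty": -13.4,"tz": -3.0,"roll": 0,"gripper": 8.5},
  {"tx": -17.4,"ty": -16.9,"tz": -3.0,"roll": 0,"gripper": 8.5},
])

```text
t: 0.95
eef_pos: [0.274, 0.3459, 0.2544]
eef_rot: [0.131, 0.991, 0.001, 0.001]
force: [1.3, -0.3, -0.3]
finger_gap: 0.0847
```

Emit:
carry_out([
  {"tx": -3.5,"ty": -3.4,"tz": 0,"roll": 0,"gripper": 6},
  {"tx": -7,"ty": -6.8,"tz": 0,"roll": 0,"gripper": 6},
  {"tx": -10.5,"ty": -10.2,"tz": 0,"roll": 0,"gripper": 6},
  {"tx": -14,"ty": -13.6,"tz": 0,"roll": 0,"gripper": 6},
  {"tx": -17.5,"ty": -17,"tz": 0,"roll": 0,"gripper": 6},
])

```text
t: 1.45
eef_pos: [0.3989, 0.1358, 0.2542]
eef_rot: [0.131, 0.991, 0.0, 0.001]
force: [0.2, 0.0, 0.0]
finger_gap: 0.06
```

Emit:
carry_out([
  {"tx": -2,"ty": -4.2,"tz": 0,"roll": 0,"gripper": 6},
  {"tx": -4,"ty": -8.4,"tz": 0,"roll": 0,"gripper": 6},
  {"tx": -6,"ty": -12.6,"tz": 0,"roll": 0.03,"gripper": 6},
  {"tx": -8,"ty": -16.8,"tz": 0,"roll": 0.06,"gripper": 6},
  {"tx": -10,"ty": -21,"tz": 0,"roll": 0.08,"gripper": 6},
])

```text
t: 1.95
eef_pos: [0.4402, -0.0932, 0.2541]
eef_rot: [0.171, 0.985, -0.0, 0.0]
force: [1.2, 1.0, 0.6]
finger_gap: 0.0603
```

Emit:
carry_out([
  {"tx": -2.2,"ty": -4,"tz": 1,"roll": 0,"gripper": 6},
  {"tx": -4.4,"ty": -8,"tz": 3,"roll": 0,"gripper": 6},
  {"tx": -6.3,"ty": -12,"tz": 6,"roll": 0,"gripper": 6},
  {"tx": -6.3,"ty": -15.4,"tz": 9,"roll": 0,"gripper": 6},
  {"tx": -6.3,"ty": -15.4,"tz": 10,"roll": 0,"gripper": 6},
])

```text
t: 2.45
eef_pos: [0.4455, -0.2603, 0.1503]
eef_rot: [0.173, 0.985, 0.0, -0.002]
force: [-0.8, 0.8, -1.1]
finger_gap: 0.0601
```

```bash
cat >> h.py <<'E'
from scipy.spatial.transform import Rotation as Ro
def wproj(m,pos,q,X):
    T=np.eye(4);T[:3,:3]=Ro.from_quat(q).as_matrix();T[:3,3]=pos
    C=T@m['mount'];p=C[:3,:3].T@(np.array(X)-C[:3,3]);th=np.arctan2(np.hypot(p[0],p[1]),p[2]);a=np.arctan2(p[1],p[0])
    return m['cx']+m['fx']*th*np.cos(a),m['cy']+m['fy']*th*np.sin(a)
def wray(m,pos,q,u,v,z):
    T=np.eye(4);T[:3,:3]=Ro.from_quat(q).as_matrix();T[:3,3]=pos
    C=T@m['mount'];x=(u-m['cx'])/m['fx'];y=(v-m['cy'])/m['fy'];r=np.hypot(x,y)+1e-12
    d=C[:3,:3]@np.array([x/r*np.sin(r),y/r*np.sin(r),np.cos(r)]);return C[:3,3]+d*(z-C[2,3])/d[2]
E
cat > look.py <<'E'
import sys;sys.path.insert(0,'.')
from rig import sensors,eyes
from h import *
n=sys.argv[1]
s=sensors.get_state();p,d=eyes.get_image('wrist');cv2.imwrite(f'pics/{n}.png',p)
pickle.dump((s,p,d,eyes.camera_model('wrist')),open(f'{n}.pk','wb'));print(s['t'],s['eef_pos'],s['eef_rot'],s['joint_positions'])
E
python3 look.py w1
```

```text
2.45 [ 0.44554522 -0.26032885  0.15034313] [ 1.73138437e-01  9.84895522e-01  4.64277711e-04 -1.91737780e-03] [-6.83808839e-01  2.37921133e-01 -2.38924282e-01  1.09775120e+00
 -1.06086087e-03 -3.35775450e-01]
```

View pics/w1.png

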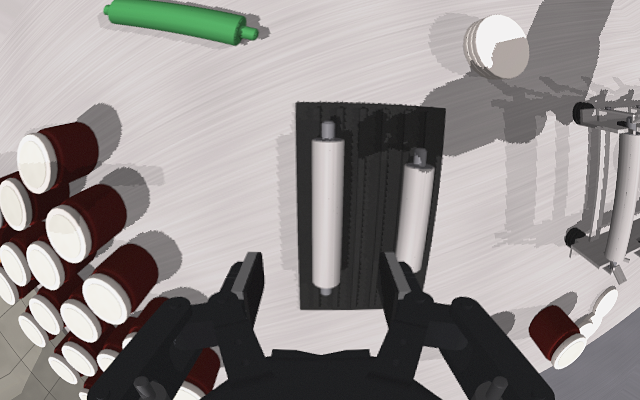

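The close view shows the long roller at (328,210) with journal tips at about (328,122) and (325,294). The short one is at (414,215), partly behind the right finger.

Run:
```python
from h import *
s,p,d,m=pickle.load(open('w1.pk','rb'))
a=p[90:320,270:450];cv2.imwrite('pics/w1c.png',cv2.resize(a,None,fx=2.6,fy=2.6,interpolation=cv2.INTER_CUBIC))
P,q=s['eef_pos'],s['eef_rot']
A=wray(m,P,q,328,122,.0207);B=wray(m,P,q,325.5,295,.0207);dd=A-B
print(A,B,(A+B)/2,np.linalg.norm(dd),np.degrees(np.arctan2(-dd[1],-dd[0])))
# tube ends at top edge
for c in [(0.4732,-.266)]:
  for k in(-92,-75,0,75,92):
    x=np.array([c[0]+k/1000*np.cos(np.radians(-19.7)),c[1]+k/1000*np.sin(np.radians(-19.7)),.0207]);print(k,wproj(m,P,q,x))
```

```text
[ 0.39001233 -0.23208394  0.0207    ] [ 0.56380385 -0.29627808  0.0207    ] [ 0.47690809 -0.26418101  0.0207    ] 0.18526839440458112 -20.272942047539406
-92 (np.float64(323.66841727442403), np.float64(119.53353733615562))
-75 (np.float64(323.70266160605865), np.float64(138.11910650056797))
0 (np.float64(323.75621570697297), np.float64(215.252635387661))
75 (np.float64(323.6918646950023), np.float64(279.82781622904963))
92 (np.float64(323.6674224026795), np.float64(292.4883113286181))
```

View pics/w1c.png

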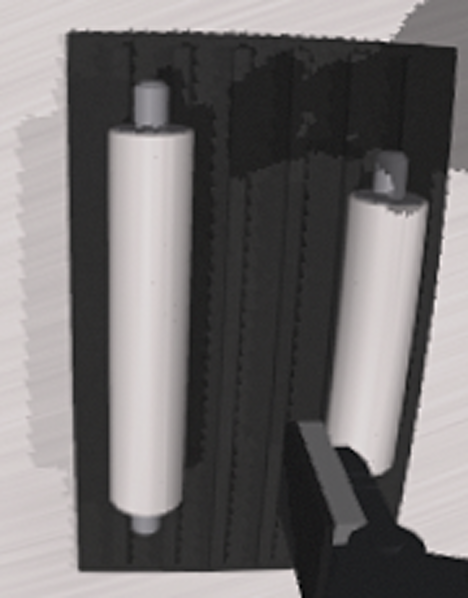

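Emit:
carry_out([
  {"tx": -2.9,"ty": 0.55,"tz": 1.5,"roll": 0,"gripper": 6},
  {"tx": -2.9,"ty": 0.55,"tz": 5,"roll": 0,"gripper": 6},
  {"tx": -2.9,"ty": 0.55,"tz": 8.5,"roll": 0,"gripper": 6},
  {"tx": -2.9,"ty": 0.55,"tz": 11,"roll": 0,"gripper": 6},
  {"tx": -2.9,"ty": 0.55,"tz": 12.6,"roll": 0,"gripper": 6},
])

```text
t: 3.0
eef_pos: [0.4767, -0.2601, 0.0267]
eef_rot: [0.17, 0.985, 0.001, -0.001]
force: [-0.2, 0.8, -0.1]
finger_gap: 0.0599
```

```bash
python3 look.py w2
```

```text
3.0 [ 0.47667482 -0.26013344  0.02668784] [ 1.69752288e-01  9.85486344e-01  5.96506323e-04 -6.86569915e-04] [-6.47659170e-01  3.94573249e-01 -3.51056164e-01  8.26934545e-01
  4.29270514e-04 -3.06502800e-01]
```

View pics/w2.png

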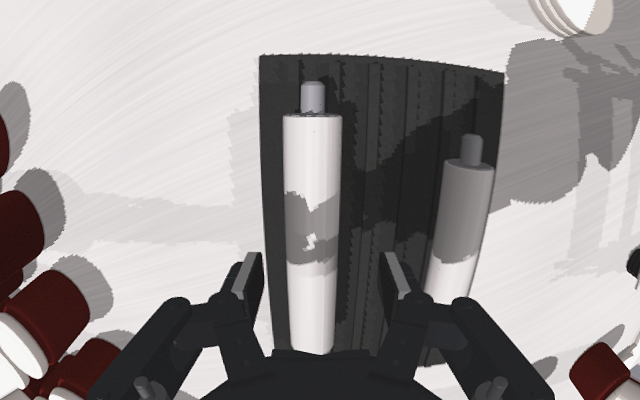

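Emit:
carry_out([
  {"tx": 0,"ty": 0,"tz": 0,"roll": 0,"gripper": 6},
  {"tx": 0,"ty": 0,"tz": 0,"roll": 0,"gripper": 6},
])

```text
t: 3.25
eef_pos: [0.478, -0.2619, 0.0293]
eef_rot: [0.17, 0.985, -0.0, 0.001]
force: [0.8, -0.2, 0.1]
finger_gap: 0.06
```

```bash
python3 look.py w3
python3 - <<'E'
from h import *
s,p,d,m=pickle.load(open('w3.pk','rb'))
P,q=s['eef_pos'],s['eef_rot']
cv2.imwrite('pics/w3c.png',cv2.resize(p[60:370,230:410],None,fx=1.9*1.5,fy=1.9,interpolation=cv2.INTER_CUBIC))
R=Ro.from_quat(q).as_matrix()
for u,v in [(313,82),(313,115),(311,200),(309,345)]:
  X=wray(m,P,q,u,v,.0207);print(u,v,X,R.T@(X-P))
E
```

```text
3.25 [ 0.47800732 -0.2619012   0.02931719] [ 1.70080273e-01  9.85429661e-01 -3.65296963e-04  9.74609074e-04] [-6.48679092e-01  3.92145206e-01 -3.47157951e-01  8.29426292e-01
  2.47462196e-04 -3.06856392e-01]
313 82 [ 0.39057206 -0.23408205  0.0207    ] [ 0.09171926 -0.00309571  0.00843084]
313 115 [ 0.4065278  -0.23979901  0.0207    ] [ 0.07477033 -0.00313347  0.00846552]
311 200 [ 0.44912442 -0.25636193  0.0207    ] [ 0.02908624 -0.00445954  0.00855946]
309 345 [ 0.55117948 -0.29580186  0.0207    ] [-0.08028467 -0.00740832  0.00878428]
```

View pics/w3c.png

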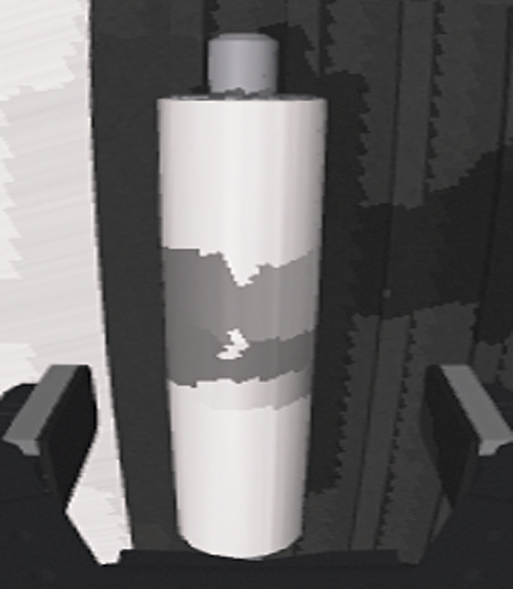

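Emit:
carry_out([
  {"tx": 0,"ty": -0.5,"tz": 0.2,"roll": 0.02,"gripper": 6},
  {"tx": 0,"ty": -0.5,"tz": 0.4,"roll": 0.02,"gripper": 6},
  {"tx": 0,"ty": -0.5,"tz": 0.4,"roll": 0.02,"gripper": 4},
  {"tx": 0,"ty": -0.5,"tz": 0.4,"roll": 0.02,"gripper": 2},
  {"tx": 0,"ty": -0.5,"tz": 0.4,"roll": 0.02,"gripper": 2},
], force=100)

```text
t: 3.8
eef_pos: [0.4755, -0.266, 0.024]
eef_rot: [0.18, 0.984, 0.001, 0.0]
force: [0.5, 4.3, 4.1]
finger_gap: 0.0201
```

Emit:
carry_out([
  {"tx": 0,"ty": 0,"tz": 0,"roll": 0,"gripper": 2},
  {"tx": 0,"ty": 0,"tz": 0,"roll": 0,"gripper": 2},
  {"tx": 0,"ty": 0,"tz": 0,"roll": 0,"gripper": 2},
], force=100)

```text
t: 4.1
eef_pos: [0.4755, -0.266, 0.024]
eef_rot: [0.18, 0.984, 0.001, 0.0]
force: [1.7, 5.0, 5.8]
finger_gap: 0.0202
```

```bash
python3 look.py w4; python3 -c "
from rig import sensors
s=sensors.get_state();print(s['force'],s['moment'],s['finger_gap'])"
```

```text
4.1 [ 0.47547423 -0.26601023  0.02401807] [1.80105274e-01 9.83647156e-01 5.53242937e-04 2.35909734e-04] [-0.65813261  0.39925991 -0.35148812  0.8201372   0.00119959 -0.29594565]
[0.89381918 5.50781364 5.92046837] [ 1.11988771 -0.26004342  0.01034133] 0.02010671849092244
```

View pics/w4.png

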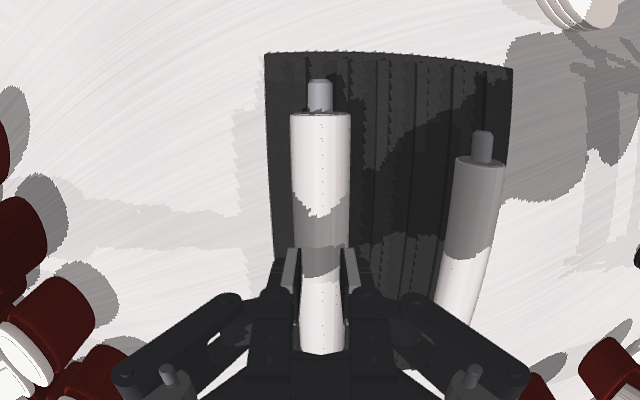

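Run:
```python
from h import *
s,p,d,m=pickle.load(open('w4.pk','rb'))
cv2.imwrite('pics/w4c.png',cv2.resize(p[230:390,240:400],None,fx=3.7,fy=3.7,interpolation=cv2.INTER_CUBIC))
```

```text
(no output)
```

View pics/w4c.png

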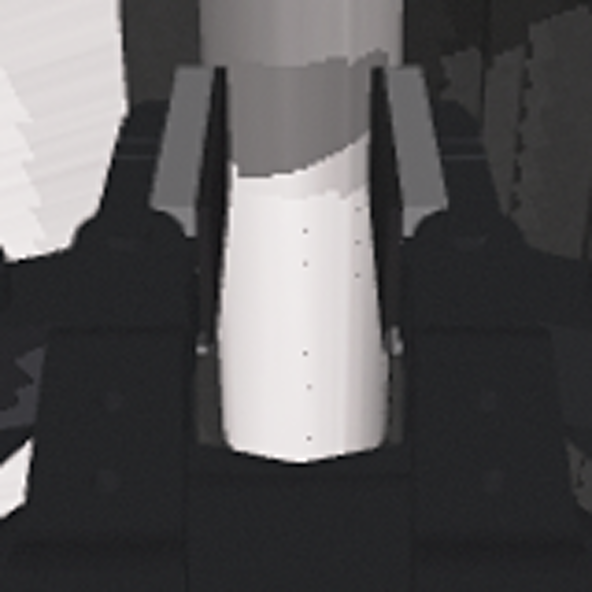

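Run:
```python
from h import *
s,p,d,m=pickle.load(open('w4.pk','rb'))
for z in (-10,-5,0,5,10,14): print(z,wproj(m,np.zeros(3),[0,0,0,1],[.011,-.010,z/1000]),wproj(m,np.zeros(3),[0,0,0,1],[.011,-.015,z/1000]))
print(d[250:300:6,296], d[250,320])
# depth -> tool coords
for u,v in [(296,250),(294,262),(290,280),(288,285),(320,250),(320,300),(320,130)]:
    x=(u-m['cx'])/m['fx'];y=(v-m['cy'])/m['fy'];r=np.hypot(x,y);k=np.array([x/r*np.sin(r),y/r*np.sin(r),np.cos(r)]);k=k/k[2]*d[v,u]
    print(u,v,d[v,u],(m['mount']@np.r_[k,1])[:3])
```

```text
-10 (np.float64(299.52083517433715), np.float64(245.42435447090753)) (np.float64(289.7702608357055), np.float64(245.34474197304334))
-5 (np.float64(300.0947103889163), np.float64(241.0428679120813)) (np.float64(290.6136096537555), np.float64(240.97459993172737))
0 (np.float64(300.6398768885556), np.float64(236.89478667888778)) (np.float64(291.4149625891766), np.float64(236.83644072218485))
5 (np.float64(301.1582411477506), np.float64(232.9633428757398)) (np.float64(292.1770892554282), np.float64(232.91368590048612))
10 (np.float64(301.6515655735785), np.float64(229.233190091267)) (np.float64(292.90255233039306), np.float64(229.19115145789263))
14 (np.float64(302.02929518886583), np.float64(226.38451346978835)) (np.float64(293.45812397068084), np.float64(226.3478930237916))
[0.15216522 0.14706606 0.14153154 0.13635825 0.13246337 0.12737368
 0.12508193 0.12486076 0.12622166] 0.15448886
296 250 0.15216522 [ 0.01087634 -0.01147309 -0.01473477]
294 262 0.14221515 [ 0.01025874 -0.01168155 -0.02547765]
290 280 0.12701793 [ 0.01074229 -0.01217394 -0.04139171]
288 285 0.12300377 [ 0.01102104 -0.01263411 -0.04554263]
320 250 0.15448886 [ 0.00981439  0.00044633 -0.01265463]
320 300 0.16545787 [-0.02230321  0.00044583 -0.01216435]
320 130 0.13585845 [ 0.06920014  0.00043634 -0.01181362]
```

Run:
```python
from h import *
for n in ['w1','w3','w4']:
    s,p,d,m=pickle.load(open(n+'.pk','rb'))
    vv,uu=np.mgrid[0:400,0:640]
    x=(uu-m['cx'])/m['fx'];y=(vv-m['cy'])/m['fy'];r=np.hypot(x,y)+1e-9
    k=np.stack([x/r*np.sin(r),y/r*np.sin(r),np.cos(r)],-1);k=k/k[...,2:]*d[...,None]
    t=k@m['mount'][:3,:3].T+m['mount'][:3,3]
    for v in range(244,300,6):
        row=t[v,225:320]; i=np.where((abs(row[:,0])<.013)&(row[:,1]<-.008)&(row[:,1]>-.06))[0]
        print(n,v,[(225+j,*np.round(row[j]*1000,1)) for j in i[[0,-1]]] if len(i) else None)
```

```text
w1 244 None
w1 250 None
w1 256 [(np.int64(245), np.float64(10.5), np.float64(-36.1), np.float64(-21.1)), (np.int64(261), np.float64(6.7), np.float64(-29.6), np.float64(-14.0))]
w1 262 [(np.int64(236), np.float64(6.8), np.float64(-41.2), np.float64(-21.0)), (np.int64(262), np.float64(3.7), np.float64(-29.2), np.float64(-15.0))]
w1 268 [(np.int64(230), np.float64(6.7), np.float64(-42.8), np.float64(-26.7)), (np.int64(263), np.float64(-0.9), np.float64(-29.3), np.float64(-13.4))]
w1 274 [(np.int64(227), np.float64(6.5), np.float64(-43.0), np.float64(-31.8)), (np.int64(263), np.float64(-4.3), np.float64(-29.5), np.float64(-13.9))]
w1 280 [(np.int64(225), np.float64(6.4), np.float64(-42.6), np.float64(-36.8)), (np.int64(263), np.float64(-6.8), np.float64(-29.4), np.float64(-15.9))]
w1 286 [(np.int64(225), np.float64(7.1), np.float64(-40.9), np.float64(-42.6)), (np.int64(263), np.float64(-10.5), np.float64(-29.7), np.float64(-16.2))]
w1 292 [(np.int64(225), np.float64(12.0), np.float64(-37.2), np.float64(-53.6)), (np.int64(263), np.float64(-10.0), np.float64(-28.7), np.float64(-22.3))]
w1 
[... 2490 characters left out ...]
p.float64(-31.1)), (np.int64(304), np.float64(-7.3), np.float64(-8.2), np.float64(-8.5))]
w4 280 [(np.int64(268), np.float64(6.4), np.float64(-22.8), np.float64(-35.3)), (np.int64(304), np.float64(-11.3), np.float64(-8.3), np.float64(-8.4))]
w4 286 [(np.int64(266), np.float64(6.5), np.float64(-23.0), np.float64(-40.3)), (np.int64(301), np.float64(-7.8), np.float64(-9.3), np.float64(-19.3))]
w4 292 [(np.int64(225), np.float64(12.0), np.float64(-37.2), np.float64(-53.6)), (np.int64(301), np.float64(-11.7), np.float64(-9.4), np.float64(-19.1))]
w4 298 [(np.int64(227), np.float64(12.8), np.float64(-34.9), np.float64(-58.4)), (np.int64(300), np.float64(-8.9), np.float64(-9.3), np.float64(-28.1))]
```

The picture and the depth disagree with the stated finger length. The roller top sits at tool z = -12 mm, and the pad tips end at about -14 mm, so the jaws closed to 20 mm just above the roller. The body and tip heights seen here are what I act on: open, go about 25 mm lower while watching force, and close again.

Emit:
carry_out([
  {"tx": 0,"ty": 0,"tz": 0,"roll": 0,"gripper": 6},
  {"tx": 0,"ty": 0,"tz": 0,"roll": 0,"gripper": 6},
  {"tx": 0,"ty": 0,"tz": 0,"roll": 0,"gripper": 6},
  {"tx": 0,"ty": 0,"tz": 0.5,"roll": 0,"gripper": 6},
  {"tx": 0,"ty": 0,"tz": 1.0,"roll": 0,"gripper": 6},
])

```text
t: 4.65
eef_pos: [0.4751, -0.2669, 0.0133]
eef_rot: [0.181, 0.984, -0.0, 0.0]
force: [-0.0, -0.4, 0.2]
finger_gap: 0.0597
```

```bash
cat > tips.py <<'E'
import sys
from h import *
def cloud(n):
    s,p,d,m=pickle.load(open(n+'.pk','rb'))
    vv,uu=np.mgrid[0:400,0:640]
    x=(uu-m['cx'])/m['fx'];y=(vv-m['cy'])/m['fy'];r=np.hypot(x,y)+1e-9
    k=np.stack([x/r*np.sin(r),y/r*np.sin(r),np.cos(r)],-1);k=k/k[...,2:]*d[...,None]
    return s,p,k@m['mount'][:3,:3].T+m['mount'][:3,3]
E
python3 look.py w5
python3 - <<'E'
from tips import *
s,p,t=cloud('w5'); print(s['force'],s['moment'],s['finger_gap'])
for v in range(244,296,6): print(v,[(u,*np.round(t[v,u]*1000).astype(int)) for u in range(240,404,6)][:])
E
```

```text
4.65 [ 0.4751465  -0.26688159  0.01333631] [ 1.80561834e-01  9.83563624e-01 -1.45367341e-04  1.31293133e-05] [-6.58957973e-01  4.11824304e-01 -3.63178994e-01  7.95636122e-01
 -2.46163239e-04 -2.95842701e-01]
[-0.01850404 -0.35465811  0.18079754] [-0.01988541 -0.00031694 -0.01828786] 0.05971757672670408
244 [(240, np.int64(0), np.int64(-48), np.int64(13)), (246, np.int64(0), np.int64(-44), np.int64(13)), (252, np.int64(0), np.int64(-40), np.int64(13)), (258, np.int64(0), np.int64(-37), np.int64(13)), (264, np.int64(0), np.int64(-33), np.int64(13)), (270, np.int64(0), np.int64(-29), np.int64(13)), (276, np.int64(1), np.int64(-25), np.int64(10)), (282, np.int64(1), np.int64(-22), np.int64(10)), (288, np.int64(1), np.int64(-18), np.int64(11)), (294, np.int64(2), np.int64(-15), np.int64(10)), (300, np.int64(16), np.int64(-9), np.int64(-17)), (306, np.int64(17), np.int64(-6), np.int64(-19)), (312, np.int64(17), np.int64(-3), np.int64(-20)), (318, np.int64(18), np.int64(0), np.int64(-23)), (324, np.int64(18), np.int64(2), np.int64(-22)), (330, np.int64(18), np.int64(5), np.int64(-22)), (336
[... 11088 characters left out ...]
 (324, np.int64(-9), np.int64(2), np.int64(-22)), (330, np.int64(-10), np.int64(6), np.int64(-21)), (336, np.int64(-11), np.int64(9), np.int64(-20)), (342, np.int64(-12), np.int64(12), np.int64(-19)), (348, np.int64(-15), np.int64(15), np.int64(-15)), (354, np.int64(-33), np.int64(22), np.int64(10)), (360, np.int64(-33), np.int64(26), np.int64(10)), (366, np.int64(-33), np.int64(30), np.int64(10)), (372, np.int64(-30), np.int64(33), np.int64(5)), (378, np.int64(-12), np.int64(31), np.int64(-20)), (384, np.int64(-3), np.int64(31), np.int64(-32)), (390, np.int64(5), np.int64(31), np.int64(-43)), (396, np.int64(11), np.int64(31), np.int64(-51)), (402, np.int64(10), np.int64(34), np.int64(-51))]
```

View pics/w5.png

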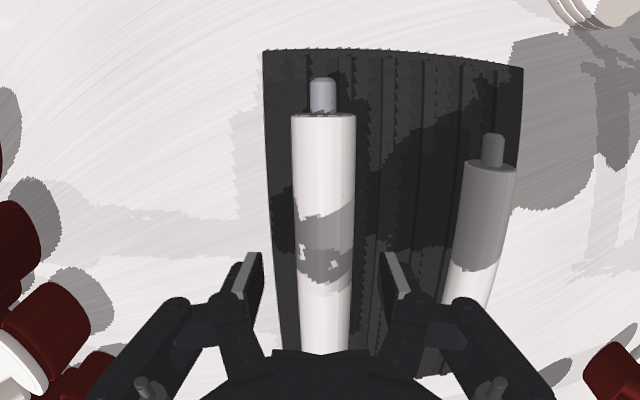

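Consistent: mat and table heights agree, and the tips are now about 9 mm below the roller top. I go 1.4 cm lower and close.

Emit:
carry_out([
  {"tx": 0,"ty": 0.2,"tz": 0.7,"roll": 0,"gripper": 6},
  {"tx": 0,"ty": 0.2,"tz": 1.4,"roll": 0,"gripper": 6},
  {"tx": 0,"ty": 0.2,"tz": 1.4,"roll": 0,"gripper": 6},
  {"tx": 0,"ty": 0.2,"tz": 1.4,"roll": 0,"gripper": 2},
  {"tx": 0,"ty": 0.2,"tz": 1.4,"roll": 0,"gripper": 2},
], force=100)

```text
t: 5.2
eef_pos: [0.4761, -0.2648, -0.0001]
eef_rot: [0.18, 0.984, -0.0, 0.0]
force: [0.2, -0.4, 0.8]
finger_gap: 0.032
```

Emit:
carry_out([
  {"tx": 0,"ty": 0,"tz": 0,"roll": 0,"gripper": 2},
  {"tx": 0,"ty": 0,"tz": 0,"roll": 0,"gripper": 2},
  {"tx": 0,"ty": 0,"tz": 0,"roll": 0,"gripper": 2},
], force=100)

```text
t: 5.5
eef_pos: [0.4761, -0.2652, 0.0004]
eef_rot: [0.18, 0.984, -0.0, 0.0]
force: [-1.5, -0.7, 5.1]
finger_gap: 0.0273
```

```bash
python3 look.py w6
python3 - <<'E'
from tips import *
s,p,t=cloud('w6'); print(s['force'],s['moment'],s['finger_gap'])
cv2.imwrite('pics/w6c.png',cv2.resize(p[60:370,240:400],None,fx=3.5,fy=1.9,interpolation=cv2.INTER_CUBIC))
for v in range(240,300,6): 
    r=t[v]; print(v,[(u,*np.round(r[u]*1000,1).tolist()) for u in (288,292,296,298,300,322,)])
E
```

```text
5.5 [ 4.76090033e-01 -2.65181915e-01  3.69773446e-04] [ 1.80497967e-01  9.83575229e-01 -3.75868271e-04  3.34945804e-04] [-6.55325651e-01  4.26937626e-01 -3.77894854e-01  7.65024742e-01
 -3.63242869e-04 -2.92340354e-01]
[-1.46236036 -0.68831062  5.09809993] [-0.06953901  0.38208019  0.01708577] 0.02726017445780285
240 [(288, 20.9, -14.2, -23.7), (292, 23.5, -11.8, -28.8), (296, 24.6, -9.9, -31.1), (298, 25.0, -8.9, -31.9), (300, 25.6, -8.0, -33.0), (322, 26.6, 1.3, -35.1)]
246 [(288, 17.9, -14.3, -23.8), (292, 20.1, -12.0, -28.1), (296, 21.5, -10.0, -30.8), (298, 22.0, -9.0, -31.7), (300, 22.4, -8.1, -32.4), (322, 23.8, 1.3, -35.0)]
252 [(288, 11.2, -15.2, -17.5), (292, 17.2, -12.1, -28.4), (296, 18.8, -10.0, -31.3), (298, 19.3, -9.1, -32.3), (300, 19.6, -8.2, -32.7), (322, 21.1, 1.3, -35.3)]
258 [(288, 11.0, -14.7, -23.0), (292, 14.1, -12.2, -28.3), (296, 15.2, -10.2, -30.2), (298, 15.7, -9.3, -31.1), (300, 16.7, -8.3, -32.9), (322, 18.5, 1.3, -35.9)]
264 [(288, 10.7, -14.2, -28.1), (292, 10.2, -12.5, -27.2), (296, 11.9, -10.4, -30.0), (298, 13.6, -9.2, -32.8), (300, 13.2, -8.4, -32.2), (322, 14.9, 1.3, -34.9)]
270 [(288, 11.1, -13.7, -33.9), (292, 7.4, -12.5, -28.0), (296, 9.4, -10.4, -31.2), (298, 9.9, -9.4, -31.9), (300, 9.8, -8.5, -31.8), (322, 12.1, 1.3, -35.4)]
276 [(288, 10.3, -13.4, -37.6), (292, 3.1, -12.8, -26.6), (296, 5.6, -10.6, -30.3), (298, 5.8, -9.6, -30.7), (300, 7.2, -8.5, -32.8), (322, 8.9, 1.3, -35.2)]
282 [(288, 10.7, -12.9, -42.8), (292, -0.7, -13.0, -26.2), (296, 2.5, -10.7, -30.7), (298, 3.2, -9.7, -31.7), (300, 2.8, -8.8, -31.1), (322, 5.5, 1.3, -35.0)]
288 [(288, 84.1, 0.5, -150.4), (292, -4.6, -13.2, -25.7), (296, -1.7, -10.9, -29.7), (298, -0.8, -9.8, -30.9), (300, -0.9, -8.9, -30.7), (322, 2.6, 1.3, -35.6)]
294 [(288, 6.4, -12.9, -45.6), (292, -3.7, -12.7, -31.8), (296, -5.3, -11.0, -29.7), (298, -3.9, -9.9, -31.5), (300, -4.0, -9.0, -31.4), (322, -2.1, 1.4, -33.8)]
```

View pics/w6c.png

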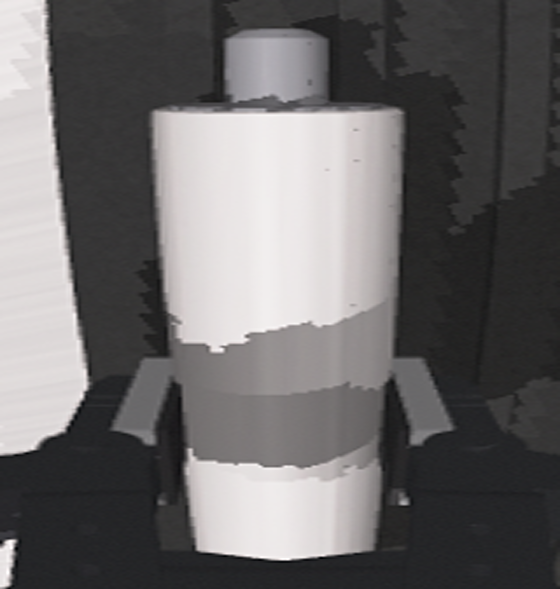

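The pads hold the roller only about 6 mm from their tips and splay a little (gap 27 mm), so I regrip 4 mm lower. The mat ribs still leave room.

Emit:
carry_out([
  {"tx": 0,"ty": 0,"tz": 0,"roll": 0,"gripper": 5},
  {"tx": 0,"ty": 0.1,"tz": 0,"roll": 0,"gripper": 5},
  {"tx": 0,"ty": 0.1,"tz": 0.4,"roll": 0,"gripper": 5},
  {"tx": 0,"ty": 0.1,"tz": 0.4,"roll": 0,"gripper": 5},
  {"tx": 0,"ty": 0.1,"tz": 0.4,"roll": 0,"gripper": 2},
], force=100)

```text
t: 6.05
eef_pos: [0.4781, -0.2615, -0.0016]
eef_rot: [0.18, 0.984, 0.003, 0.002]
force: [-5.4, -10.5, 7.6]
finger_gap: 0.0371
```

Emit:
carry_out([
  {"tx": 0,"ty": 0,"tz": 0,"roll": 0,"gripper": 2},
  {"tx": 0,"ty": 0,"tz": 0,"roll": 0,"gripper": 2},
  {"tx": 0,"ty": 0,"tz": 0,"roll": 0,"gripper": 2},
  {"tx": 0,"ty": 0,"tz": 0,"roll": 0,"gripper": 2},
], force=100)

```text
t: 6.45
eef_pos: [0.477, -0.2656, -0.0016]
eef_rot: [0.181, 0.984, -0.002, 0.001]
force: [-5.2, -0.3, 21.0]
finger_gap: 0.0272
```

Emit:
carry_out([
  {"tx": 0,"ty": 0,"tz": -0.5,"roll": 0,"gripper": 2},
  {"tx": 0,"ty": 0,"tz": -1.5,"roll": 0,"gripper": 2},
  {"tx": 0,"ty": 0,"tz": -3,"roll": 0,"gripper": 2},
  {"tx": 0,"ty": 0,"tz": -3,"roll": 0,"gripper": 2},
], force=110)

```text
t: 6.85
eef_pos: [0.4772, -0.2642, 0.027]
eef_rot: [0.18, 0.984, -0.0, 0.001]
force: [0.4, -0.6, -2.7]
finger_gap: 0.027
```

```bash
python3 look.py w7
python3 - <<'E'
from tips import *
s,p,t=cloud('w7'); print(s['force'],s['moment'],s['finger_gap'])
for v in range(90,130,4): print(v,np.round(t[v,322]*1000,1))
for v in range(240,300,6): 
    r=t[v]; print(v,[(u,*np.round(r[u]*1000,1).tolist()) for u in (288,292,300,322,344)])
E
```

```text
6.85 [ 0.47719484 -0.26423034  0.02698466] [ 1.80301560e-01  9.83610872e-01 -2.72536059e-04  9.61696690e-04] [-6.53107921e-01  3.95511404e-01 -3.48689534e-01  8.24634398e-01
  3.88668731e-04 -2.90521302e-01]
[ 0.41498733 -0.60326227 -2.73389177] [-0.0666712  -0.0617538  -0.00269396] 0.026977514065297616
90 [ 86.8   1.2 -27.7]
94 [ 85.2   1.2 -28.3]
98 [ 83.6   1.2 -28.2]
102 [ 82.1   1.2 -28.1]
106 [ 80.4   1.2 -27.2]
110 [ 78.8   1.2 -27. ]
114 [ 77.4   1.2 -29.4]
118 [ 76.3   1.2 -36.9]
122 [ 74.8   1.2 -36.8]
126 [ 73.3   1.2 -36.4]
240 [(288, 22.0, -13.9, -26.0), (292, 24.4, -11.6, -30.8), (300, 26.3, -7.9, -34.4), (322, 27.8, 1.3, -37.4), (344, 25.4, 10.6, -32.7)]
246 [(288, 19.2, -14.0, -26.5), (292, 21.2, -11.8, -30.1), (300, 23.4, -8.0, -34.4), (322, 24.8, 1.3, -36.9), (344, 21.9, 10.8, -31.5)]
252 [(288, 15.2, -14.3, -24.9), (292, 18.4, -11.9, -30.6), (300, 20.3, -8.1, -34.0), (322, 21.7, 1.3, -36.5), (344, 19.9, 10.8, -33.2)]
258 [(288, 10.4, -14.8, -22.0), (292, 14.6, -12.1, -29.3), (300, 17.8, -8.1, -34.9), (322, 19.0, 1.3, -36.9), (344, 17.3, 10.8, -34.0)]
264 [(288, 10.4, -14.3, -27.6), (292, 11.4, -12.3, -29.2), (300, 14.6, -8.2, -34.4), (322, 16.2, 1.3, -37.1), (344, 13.2, 11.1, -32.2)]
270 [(288, 10.9, -13.7, -33.6), (292, 8.1, -12.4, -29.2), (300, 11.7, -8.3, -34.8), (322, 13.4, 1.3, -37.4), (344, 10.1, 11.2, -32.3)]
276 [(288, 10.5, -13.3, -38.0), (292, 4.8, -12.5, -29.2), (300, 7.5, -8.5, -33.2), (322, 9.7, 1.3, -36.6), (344, 6.7, 11.3, -32.1)]
282 [(288, 10.1, -13.0, -42.0), (292, 0.3, -12.9, -27.6), (300, 4.2, -8.6, -33.2), (322, 7.1, 1.3, -37.4), (344, 4.0, 11.4, -32.9)]
288 [(288, 9.4, -12.7, -45.5), (292, -3.1, -13.0, -27.8), (300, 0.9, -8.7, -33.3), (322, 3.3, 1.3, -36.5), (344, -0.4, 11.6, -31.6)]
294 [(288, 6.7, -12.8, -46.0), (292, -2.8, -12.6, -33.1), (300, -2.3, -8.8, -33.6), (322, 0.4, 1.3, -37.2), (344, -4.0, 11.8, -31.4)]
```

View pics/w7.png

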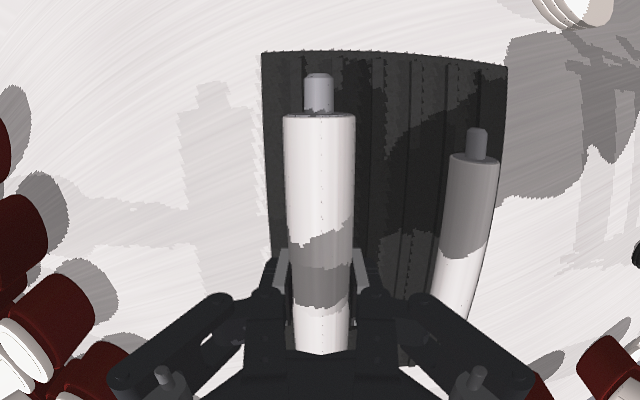

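Lifted: the wrist shows 2.7 N of weight, the roller is level and its near tube end is at tool x = +76 mm, so it is nearly centred. I carry it over.

Emit:
carry_out([
  {"tx": 0,"ty": 0,"tz": -3,"roll": 0,"gripper": 2},
  {"tx": 0,"ty": 0,"tz": -7,"roll": 0,"gripper": 2},
  {"tx": 0,"ty": 0,"tz": -11,"roll": 0,"gripper": 2},
  {"tx": 0.3,"ty": 2,"tz": -14,"roll": 0,"gripper": 2},
  {"tx": 0.8,"ty": 5,"tz": -15,"roll": 0,"gripper": 2},
])

```text
t: 7.4
eef_pos: [0.4881, -0.2158, 0.1785]
eef_rot: [0.182, 0.983, -0.001, 0.002]
force: [0.5, -0.6, -3.6]
finger_gap: 0.0271
```

Emit:
carry_out([
  {"tx": 0.6,"ty": 4,"tz": 0,"roll": 0,"gripper": 2},
  {"tx": 1.2,"ty": 8,"tz": 0,"roll": -0.05,"gripper": 2},
  {"tx": 1.8,"ty": 12,"tz": 0,"roll": -0.1,"gripper": 2},
  {"tx": 2.4,"ty": 16,"tz": 0,"roll": -0.15,"gripper": 2},
  {"tx": 3,"ty": 20,"tz": 0,"roll": -0.21,"gripper": 2},
])

```text
t: 7.9
eef_pos: [0.529, -0.0148, 0.1746]
eef_rot: [0.075, 0.997, 0.0, -0.001]
force: [0.8, -0.6, -2.6]
finger_gap: 0.027
```

Emit:
carry_out([
  {"tx": -0.3,"ty": 4,"tz": 0,"roll": 0,"gripper": 2},
  {"tx": -0.6,"ty": 8,"tz": 0,"roll": 0,"gripper": 2},
  {"tx": -1,"ty": 12,"tz": 0,"roll": 0,"gripper": 2},
  {"tx": -1,"ty": 15.6,"tz": 0,"roll": 0,"gripper": 2},
  {"tx": -1,"ty": 15.6,"tz": 0,"roll": 0,"gripper": 2},
])

```text
t: 8.4
eef_pos: [0.5628, 0.1404, 0.1742]
eef_rot: [0.074, 0.997, 0.001, -0.001]
force: [0.3, -0.6, -2.1]
finger_gap: 0.0268
```

Emit:
carry_out([
  {"tx": 0,"ty": 0,"tz": 0,"roll": 0,"gripper": 2},
  {"tx": 0,"ty": 0,"tz": 0,"roll": 0,"gripper": 2},
])

```text
t: 8.6
eef_pos: [0.5625, 0.1354, 0.1749]
eef_rot: [0.077, 0.997, -0.0, -0.001]
force: [-0.3, -0.4, -2.6]
finger_gap: 0.0268
```

```bash
python3 look.py w8
python3 - <<'E'
from rig import eyes
import cv2,numpy as np,pickle
for n in ('top','scene'):
    p,d=eyes.get_image(n);cv2.imwrite(f'pics/{n}8.png',p);np.save(f'{n}8.npy',d)
cv2.imwrite('pics/top8c.png',cv2.resize(cv2.imread('pics/top8.png')[90:220,150:290],None,fx=5,fy=4.5,interpolation=cv2.INTER_CUBIC))
cv2.imwrite('pics/scene8c.png',cv2.resize(cv2.imread('pics/scene8.png')[140:280,320:500],None,fx=4,fy=4,interpolation=cv2.INTER_CUBIC))
E
```

```text
8.6 [0.56248872 0.13542957 0.17486503] [ 7.65460222e-02  9.97065643e-01 -2.61804362e-04 -8.61391489e-04] [ 9.76698241e-02  3.39373454e-01 -3.76445715e-02  1.19556578e+00
 -2.16928474e-04  2.50912022e-01]
```

View pics/w8.png

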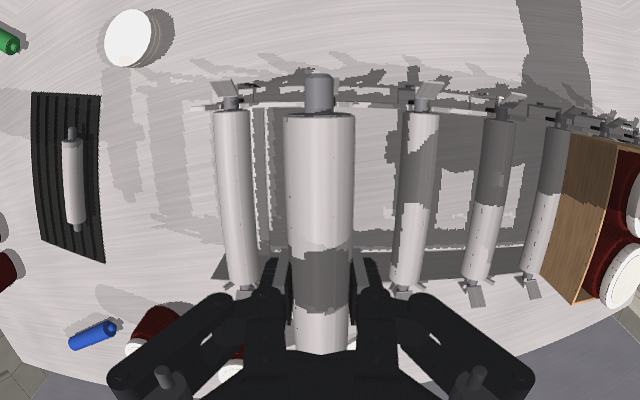

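View pics/top8c.png

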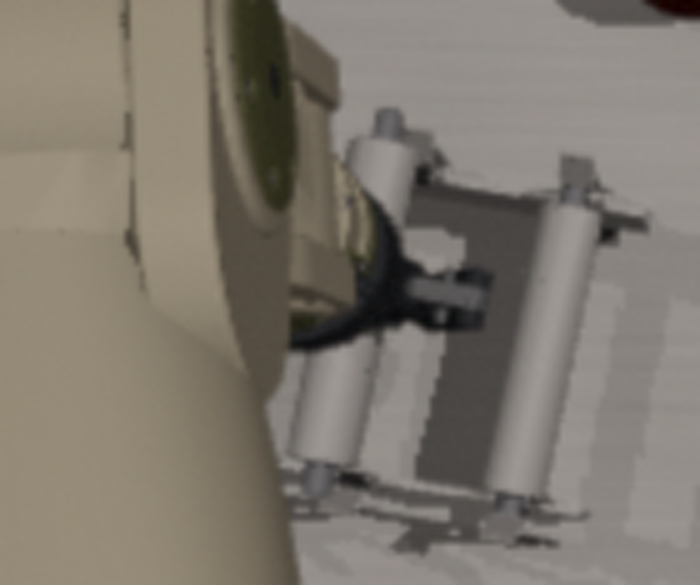

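View pics/scene8c.png

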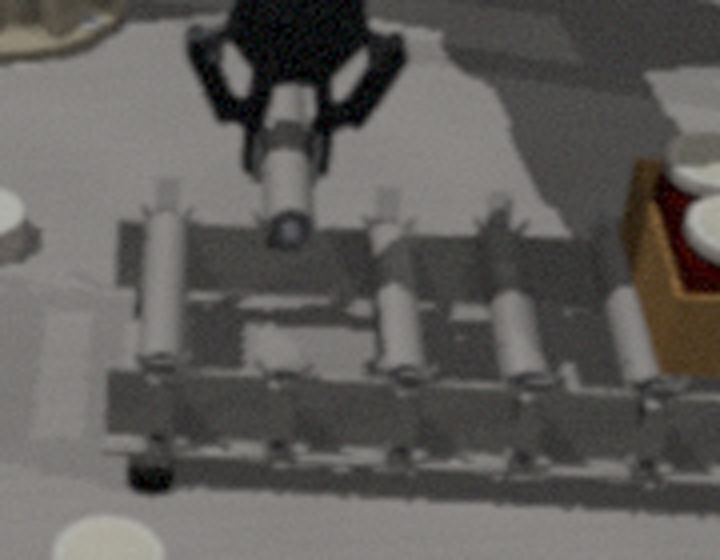

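The picture shows the held roller at (320,200), between the neighbours at (235,200) and (415,200) with the empty place beneath it. I fit 15 mm cylinders to the depth of all three in the tool frame, so calibration errors largely cancel.

```bash
cat > fit.py <<'E'
from tips import *
from scipy.optimize import least_squares
def cyl(P,x0,R=.015):
    # axis: y=a+b x, z=c+e x
    def dist(q):
        a,b,c,e=q;d=np.array([1,b,e]);d/=np.linalg.norm(d)
        v=P-np.array([0,a,c]);return np.linalg.norm(v-np.outer(v@d,d),axis=1)-R
    r=least_squares(dist,x0,loss='soft_l1',f_scale=.001);return r.x,np.sqrt(np.mean(r.fun**2))
def run(n,yL=-.075,yR=.075,zn=None):
    s,p,t=cloud(n);q=s['eef_rot'];Rm=Ro.from_quat(q).as_matrix()
    out={}
    P=t.reshape(-1,3)
    H=P[(abs(P[:,1])<.018)&(P[:,2]<-.020)&(P[:,2]>-.045)&(P[:,0]>.02)&(P[:,0]<.072)]
    out['held']=cyl(H,[0,0,-.022,0])
    z=s['eef_pos'][2]-.085
    for k,y0 in (('R',yL),('L',yR)):
        N=P[(abs(P[:,1]-y0)<.022)&(abs(P[:,2]-z+.008)<.012)&(P[:,0]>-.06)&(P[:,0]<.07)]
        out[k]=cyl(N,[y0,0,z,0]);print(k,len(N))
    for k,(x,e) in out.items(): print(k,'y %.2f slope %.2f deg z %.2f slope %.2f deg rms %.2f'%(x[0]*1e3,np.degrees(x[1]),x[2]*1e3,np.degrees(x[3]),e*1e3))
    print('tcp',s['eef_pos'],'force',s['force'])
    m=(out['R'][0]+out['L'][0])/2; print('mid',m*1e3,'rel to held: ty %.2f mm, droll %.4f, dz %.2f'%((m[0]-out['held'][0][0])*1e3,m[1]-out['held'][0][1],(m[2]-out['held'][0][2])*1e3))
    return out,t,p
if __name__=='__main__':
    o,t,p=run(sys.argv[1])
E
python3 fit.py w8
python3 - <<'E'
from tips import *
s,p,t=cloud('w8')
cv2.imwrite('pics/w8c.png',cv2.resize(p[60:130,200:450],None,fx=3.2,fy=5,interpolation=cv2.INTER_CUBIC))
for u in (320,231,424,):
    print(u,[(v,*np.round(t[v,u]*1000,1).tolist()) for v in range(68,124,3)])
E
```

```text
R 5311
L 5244
held y 0.55 slope -0.57 deg z -21.80 slope -0.19 deg rms 0.51
R y -70.31 slope 0.28 deg z 89.92 slope 0.11 deg rms 0.58
L y 79.87 slope 0.30 deg z 89.72 slope 0.08 deg rms 0.60
tcp [0.56248872 0.13542957 0.17486503] force [-0.29888777 -0.38950897 -2.63116538]
mid [ 4.77858861  5.11845729 89.81874623  1.68721898] rel to held: ty 4.23 mm, droll 0.0151, dz 111.62
320 [(68, 114.4, 0.3, 175.0), (71, 111.2, 0.3, 174.8), (74, 93.2, 0.3, -25.9), (77, 91.9, 0.3, -27.7), (80, 90.6, 0.3, -29.2), (83, 89.5, 0.3, -27.9), (86, 88.3, 0.3, -28.7), (89, 87.1, 0.3, -28.1), (92, 85.9, 0.3, -28.7), (95, 84.7, 0.3, -28.8), (98, 83.5, 0.3, -27.0), (101, 82.4, 0.3, -29.3), (104, 81.2, 0.3, -29.0), (107, 80.0, 0.3, -28.6), (110, 78.8, 0.3, -28.7), (113, 77.7, 0.3, -29.8), (116, 76.8, 0.3, -34.5), (119, 75.9, 0.3, -37.8), (122, 74.8, 0.3, -37.6)]
231 [(68, 118.0, -92.8, 173.4), (71, 115.0, -93.4, 175.1), (74, 111.7, -93.5, 175.3), (77, 108.3, -92.9, 173.2), (80, 98.0, -61.5, 64.1), (83, 95.9, -62.2, 66.3), (86, 93.9, -63.1, 69.2), (89, 91.9, -64.3, 73.1), (92, 89.7, -65.5, 77.1), (95, 87.5, -66.6, 80.8), (98, 85.3, -68.0, 85.2), (101, 82.9, -67.8, 84.2), (104, 80.6, -67.9, 84.5), (107, 78.3, -67.9, 84.0), (110, 76.0, -67.5, 82.4), (113, 74.0, -65.6, 75.6), (116, 71.7, -65.9, 76.3), (119, 69.5, -65.8, 75.4), (122, 67.1, -66.1, 76.3)]
424 [(68, 119.7, 110.6, 174.8), (71, 116.3, 110.3, 173.9), (74, 113.1, 110.6, 174.3), (77, 109.8, 110.7, 174.5), (80, 98.8, 73.1, 63.6), (83, 96.6, 72.9, 62.9), (86, 94.7, 74.1, 66.1), (89, 92.7, 76.0, 71.6), (92, 90.5, 77.1, 74.6), (95, 88.3, 78.3, 77.8), (98, 86.1, 79.5, 81.0), (101, 83.8, 80.3, 83.4), (104, 81.4, 81.2, 85.5), (107, 79.1, 80.5, 83.1), (110, 76.7, 80.7, 83.5), (113, 74.7, 78.3, 76.2), (116, 72.4, 78.0, 75.0), (119, 70.1, 78.2, 75.3), (122, 68.0, 77.6, 73.3)]
```

View pics/w8c.png

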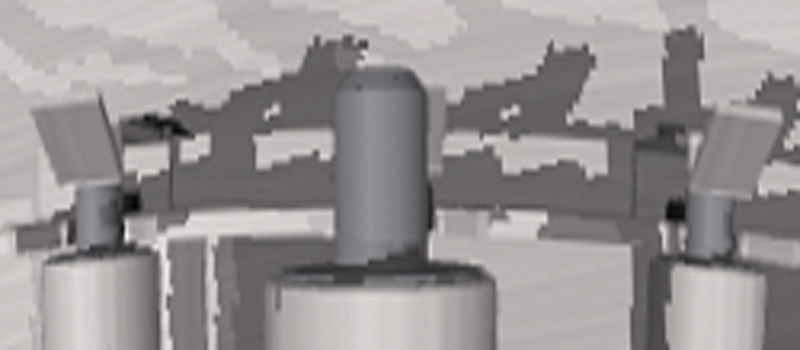

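The neighbours fit 150.2 mm apart at 85.0 mm height, which matches the description. The held roller needs ty +4.2 mm, tx about -1.7 mm and roll +0.015. I correct that, lower to just above the flares and check again.

Emit:
carry_out([
  {"tx": -0.17,"ty": 0.42,"tz": 0.5,"roll": 0.015,"gripper": 2},
  {"tx": -0.17,"ty": 0.42,"tz": 2.5,"roll": 0.015,"gripper": 2},
  {"tx": -0.17,"ty": 0.42,"tz": 5,"roll": 0.015,"gripper": 2},
  {"tx": -0.17,"ty": 0.42,"tz": 7,"roll": 0.015,"gripper": 2},
  {"tx": -0.17,"ty": 0.42,"tz": 7,"roll": 0.015,"gripper": 2},
])

```text
t: 9.25
eef_pos: [0.563, 0.1393, 0.1025]
eef_rot: [0.084, 0.996, -0.0, -0.003]
force: [0.7, 0.1, -3.2]
finger_gap: 0.0271
```

Emit:
carry_out([
  {"tx": 0,"ty": 0,"tz": 0,"roll": 0,"gripper": 2},
  {"tx": 0,"ty": 0,"tz": 0,"roll": 0,"gripper": 2},
  {"tx": 0,"ty": 0,"tz": 0,"roll": 0,"gripper": 2},
])

```text
t: 9.55
eef_pos: [0.5665, 0.14, 0.1073]
eef_rot: [0.084, 0.996, 0.0, 0.001]
force: [-0.0, 0.4, -3.5]
finger_gap: 0.0272
```

```bash
python3 look.py w9; python3 fit.py w9
python3 - <<'E'
from tips import *
s,p,t=cloud('w9')
cv2.imwrite('pics/w9c.png',cv2.resize(p[50:150,200:450],None,fx=3.2,fy=5,interpolation=cv2.INTER_CUBIC))
E
```

```text
9.55 [0.56654899 0.13998974 0.10727657] [8.39501547e-02 9.96469011e-01 2.95137892e-04 1.33957469e-03] [ 1.04682782e-01  3.85659671e-01 -1.41975940e-01  1.04041840e+00
  7.71495462e-05  2.72781200e-01]
R 7695
L 7702
held y 0.54 slope -0.56 deg z -21.77 slope -0.23 deg rms 0.51
R y -75.64 slope -0.54 deg z 22.22 slope -0.16 deg rms 0.56
L y 74.62 slope -0.57 deg z 22.23 slope -0.18 deg rms 0.56
tcp [0.56654899 0.13998974 0.10727657] force [-0.02506164  0.35699907 -3.49104183]
mid [-0.51206873 -9.73842319 22.22594338 -2.93653124] rel to held: ty -1.05 mm, droll 0.0000, dz 44.00
```

View pics/w9c.png

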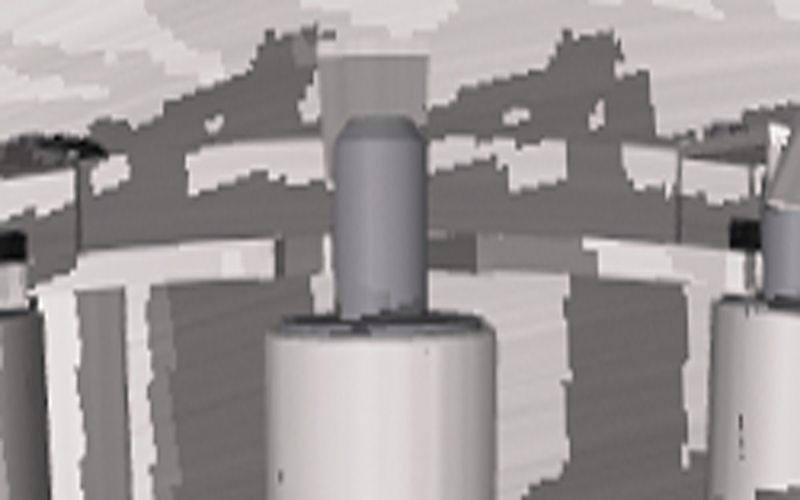

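```bash
cat > ax.py <<'E'
from tips import *
s,p,t=cloud(sys.argv[1])
for u in map(int,sys.argv[2:]):
    print(u,[(v,*np.round(t[v,u]*1000,1).tolist()) for v in range(56,130,2)])
E
python3 ax.py w9 304 318 327 210 436
```

```text
304 [(56, 118.2, -12.6, 106.4), (58, 102.4, -7.0, -4.8), (60, 101.5, -7.0, -4.7), (62, 100.5, -7.0, -4.6), (64, 99.8, -7.1, -2.5), (66, 98.9, -7.2, -1.6), (68, 98.0, -7.2, -0.7), (70, 97.3, -7.4, 2.3), (72, 96.4, -7.4, 3.6), (74, 95.5, -7.5, 4.7), (76, 94.7, -7.6, 7.5), (78, 93.6, -7.6, 6.7), (80, 91.0, -6.1, -22.5), (82, 91.8, -7.8, 11.0), (84, 90.8, -7.9, 11.6), (86, 89.8, -8.0, 13.6), (88, 90.4, -11.0, 72.5), (90, 89.0, -11.0, 72.3), (92, 86.0, -6.0, -24.9), (94, 85.2, -6.1, -23.6), (96, 84.4, -6.0, -25.0), (98, 83.6, -6.0, -24.6), (100, 82.7, -6.1, -23.2), (102, 81.9, -6.1, -24.0), (104, 81.1, -6.0, -24.9), (106, 80.3, -6.1, -23.3), (108, 79.5, -6.1, -23.7), (110, 78.7, -6.1, -24.3), (112, 77.8, -6.1, -24.1), (114, 77.2, -5.9, -27.3), (116, 76.8, -5.6, -34.4), (118, 76.2, -5.5, -36.3), (120, 75.5, -5.5, -36.4), (122, 74.7, -5.5, -36.4), (124, 74.1, -5.5, -37.3), (126, 73.2, -5.5, -35.9), (128, 72.5, -5.5, -36.5)]
318 [(56, 118.0, -1.3, 105.9), (58, 102.2, -0.6, -5.7), (60, 101.2, -0.6, -6.1), (62, 100.5, -0.6, -4.0), (64, 99.6, -0.6, -3.7), (66, 99.0, -0.6, 0.0), (68, 98.1, -0.6,
[... 2864 characters left out ...]
6, 106.8), (74, 108.1, 98.7, 106.9), (76, 98.8, 65.7, 20.5), (78, 97.6, 65.5, 19.9), (80, 97.3, 69.8, 31.1), (82, 97.4, 77.5, 51.0), (84, 97.3, 85.5, 71.9), (86, 95.8, 85.7, 72.3), (88, 94.3, 85.8, 72.3), (90, 92.8, 86.0, 72.9), (92, 91.3, 86.0, 72.7), (94, 88.6, 69.2, 28.7), (96, 87.4, 68.9, 28.0), (98, 86.2, 69.1, 28.3), (100, 85.0, 69.0, 27.8), (102, 83.8, 65.1, 17.5), (104, 82.7, 65.4, 18.3), (106, 81.5, 64.8, 16.5), (108, 78.5, 99.9, 107.2), (110, 79.2, 66.6, 20.8), (112, 78.3, 62.9, 11.1), (114, 77.2, 63.4, 12.3), (116, 76.1, 63.3, 11.9), (118, 75.1, 63.0, 11.0), (120, 74.0, 63.1, 11.1), (122, 72.7, 63.9, 12.9), (124, 71.7, 63.4, 11.5), (126, 70.7, 63.2, 10.9), (128, 69.6, 63.3, 10.8)]
```

Yaw and tilt match. Relative to the clip ramp and the neighbours, the held roller needs only ty -1.0 mm and tx +0.7 mm. I descend to just above first clip contact.

Emit:
carry_out([
  {"tx": 0.07,"ty": -0.1,"tz": 0.4,"roll": 0,"gripper": 2},
  {"tx": 0.07,"ty": -0.1,"tz": 1.0,"roll": 0,"gripper": 2},
  {"tx": 0.07,"ty": -0.1,"tz": 1.6,"roll": 0,"gripper": 2},
  {"tx": 0.07,"ty": -0.1,"tz": 2.0,"roll": 0,"gripper": 2},
  {"tx": 0.07,"ty": -0.1,"tz": 2.0,"roll": 0,"gripper": 2},
], force=120)

```text
t: 10.1
eef_pos: [0.564, 0.139, 0.0848]
eef_rot: [0.084, 0.996, -0.0, -0.001]
force: [0.5, 0.4, -2.7]
finger_gap: 0.0267
```

Emit:
carry_out([
  {"tx": 0,"ty": 0,"tz": 0,"roll": 0,"gripper": 2},
  {"tx": 0,"ty": 0,"tz": 0,"roll": 0,"gripper": 2},
  {"tx": 0,"ty": 0,"tz": 0,"roll": 0,"gripper": 2},
])

```text
t: 10.4
eef_pos: [0.5647, 0.1391, 0.086]
eef_rot: [0.084, 0.996, 0.0, 0.0]
force: [0.9, -0.2, -2.9]
finger_gap: 0.0268
```

```bash
python3 look.py w10; python3 fit.py w10; python3 ax.py w10 306 318|cut -c1-900;  python3 - <<'E'
from tips import *
s,p,t=cloud('w10')
cv2.imwrite('pics/w10c.png',cv2.resize(p[50:150,200:450],None,fx=3.2,fy=5,interpolation=cv2.INTER_CUBIC))
E
```

```text
10.4 [0.5647174  0.13911191 0.0860194 ] [8.37903584e-02 9.96483385e-01 6.53385113e-05 1.86479370e-04] [ 1.03509366e-01  4.00582740e-01 -1.75465316e-01  9.94357496e-01
  5.89057742e-05  2.71286812e-01]
R 8591
L 8576
held y 0.52 slope -0.51 deg z -21.71 slope -0.25 deg rms 0.51
R y -74.50 slope -0.52 deg z 1.04 slope -0.04 deg rms 0.55
L y 75.79 slope -0.53 deg z 0.93 slope -0.06 deg rms 0.56
tcp [0.5647174  0.13911191 0.0860194 ] force [ 0.85696806 -0.16278558 -2.8743292 ]
mid [ 0.64316571 -9.15802507  0.98472123 -0.88456712] rel to held: ty 0.12 mm, droll -0.0002, dz 22.70
306 [(56, 100.5, -5.1, -25.9), (58, 99.8, -5.2, -25.7), (60, 84.0, 0.4, -150.4), (62, 98.3, -5.2, -24.4), (64, 97.7, -5.3, -22.4), (66, 96.8, -5.3, -22.6), (68, 96.1, -5.4, -20.8), (70, 84.0, 0.4, -150.4), (72, 94.7, -5.5, -18.3), (74, 93.9, -5.6, -16.3), (76, 92.7, -5.3, -22.4), (78, 91.7, -5.2, -24.7), (80, 90.9, -5.2, -24.7), (82, 90.1, -5.2, -24.6), (84, 89.2, -5.1, -26.5), (86, 88.4, -5.1, -26.4), (88, 87.6, -5.1, -26.7), (90, 86.8, -5.2, -25.8), (92, 86.0, -5.2, -26.1), (94, 85.2, -5.3, -24.1), (96, 84.4, -5.
[... 580 characters left out ...]
19.6), (72, 94.6, -0.5, -18.5), (74, 93.1, -0.4, -27.0), (76, 92.2, -0.4, -28.5), (78, 91.4, -0.4, -28.8), (80, 90.6, -0.4, -28.2), (82, 89.9, -0.4, -27.9), (84, 89.1, -0.4, -28.4), (86, 88.3, -0.4, -28.3), (88, 84.0, 0.4, -150.4), (90, 86.7, -0.4, -28.1), (92, 85.9, -0.4, -30.2), (94, 85.1, -0.4, -28.2), (96, 84.3, -0.4, -29.1), (98, 83.5, -0.4, -28.5), (100, 82.7, -0.4, -28.0), (102, 82.0, -0.4, -28.4), (104, 81.2, -0.4, -27.7), (106, 80.4, -0.4, -28.7), (108, 79.6, -0.4, -28.3), (110, 78.8, -0.4, -28.7), (112, 78.0, -0.4, -28.0), (114, 77.2, -0.4, -28.9), (116, 76.8, -0.4, -34.8), (118, 76.3, -0.4, -38.2), (120, 75.5, -0.4, -37.8), (122, 74.8, -0.4, -37.9), (124, 74.0, -0.4, -37.1), (126,
```

View pics/w10c.png

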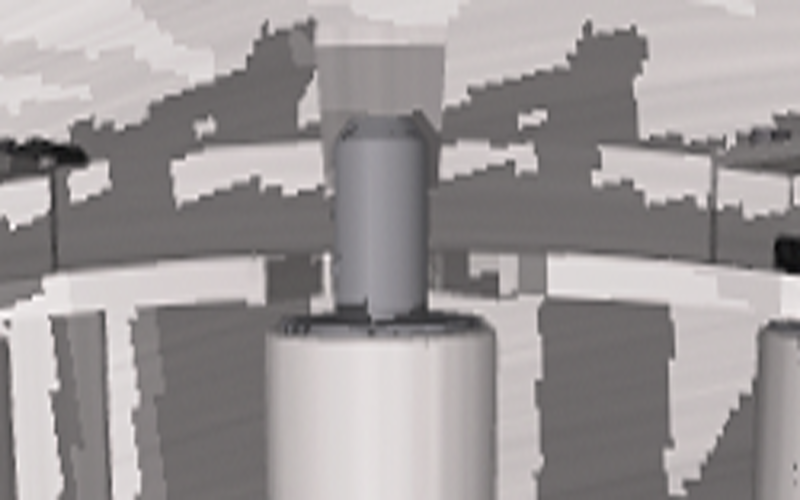

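Now ty and yaw are spot on (0.1 mm, 0.0 rad), with about 1.3 mm axial left. I press down in small steps while watching force (no-load baseline -2.9 N).

Emit:
carry_out([
  {"tx": -0.12,"ty": 0,"tz": 0.2,"roll": 0,"gripper": 2},
  {"tx": -0.12,"ty": 0,"tz": 0.4,"roll": 0,"gripper": 2},
  {"tx": -0.12,"ty": 0,"tz": 0.6,"roll": 0,"gripper": 2},
  {"tx": -0.12,"ty": 0,"tz": 0.6,"roll": 0,"gripper": 2},
])

```text
t: 10.85
eef_pos: [0.566, 0.139, 0.0799]
eef_rot: [0.084, 0.996, 0.0, 0.0]
force: [-0.3, -0.7, -0.3]
finger_gap: 0.0267
```

Emit:
carry_out([
  {"tx": 0,"ty": 0,"tz": 0.2,"roll": 0,"gripper": 2},
  {"tx": 0,"ty": 0,"tz": 0.4,"roll": 0,"gripper": 2},
  {"tx": 0,"ty": 0,"tz": 0.4,"roll": 0,"gripper": 2},
])

```text
t: 11.15
eef_pos: [0.5661, 0.139, 0.076]
eef_rot: [0.084, 0.996, 0.0, 0.0]
force: [-0.3, 0.0, 2.5]
finger_gap: 0.0267
```

```bash
python3 look.py w11; python3 fit.py w11; python3 ax.py w11 318|cut -c1-700;  python3 - <<'E'
from tips import *
s,p,t=cloud('w11');print(s['moment'])
cv2.imwrite('pics/w11c.png',cv2.resize(p[50:150,200:450],None,fx=3.2,fy=5,interpolation=cv2.INTER_CUBIC))
E
```

```text
11.15 [0.56608024 0.13898505 0.07601886] [8.38008416e-02 9.96482416e-01 2.20047933e-04 4.05505836e-04] [ 1.02928162e-01  4.10882370e-01 -1.86394543e-01  9.72640771e-01
  2.81798202e-04  2.70726776e-01]
R 8729
L 8736
held y 0.51 slope -0.49 deg z -21.72 slope 0.24 deg rms 0.51
R y -74.55 slope -0.52 deg z -5.97 slope -0.07 deg rms 0.56
L y 75.68 slope -0.55 deg z -6.05 slope -0.08 deg rms 0.56
tcp [0.56608024 0.13898505 0.07601886] force [-0.29322518  0.01164903  2.46674863]
mid [ 0.56248178 -9.35351896 -6.00927455 -1.3239502 ] rel to held: ty 0.05 mm, droll -0.0008, dz 15.71
318 [(56, 100.3, -0.4, -27.9), (58, 99.4, -0.4, -28.0), (60, 98.7, -0.4, -27.0), (62, 97.9, -0.4, -27.2), (64, 97.4, -0.5, -24.8), (66, 96.7, -0.5, -23.6), (68, 96.0, -0.5, -21.6), (70, 95.3, -0.5, -20.2), (72, 94.4, -0.5, -20.8), (74, 93.2, -0.4, -26.2), (76, 92.2, -0.4, -28.0), (78, 91.5, -0.4, -27.4), (80, 90.7, -0.4, -27.2), (82, 89.9, -0.4, -27.5), (84, 89.1, -0.4, -27.9), (86, 88.3, -0.4, -28.3), (88, 87.5, -0.4, -26.1), (90, 86.7, -0.4, -28.2), (92, 85.9, -0.4, -27.8), (94, 85.1, -0.4, -27.2), (96, 84.3, -0.4, -28.7), (98, 83.5, -0.4, -27.3), (100, 82.7, -0.4, -27.5), (102, 81.9, -0.4, -27.8), (104, 81.1, -0.4, -25.7), (106, 80.3, -0.4, -26.9), (108, 79.6, -0.4, -27.5), (110, 78.8, -0
[ 0.10947881 -0.06786208 -0.03552491]
```

View pics/w11c.png

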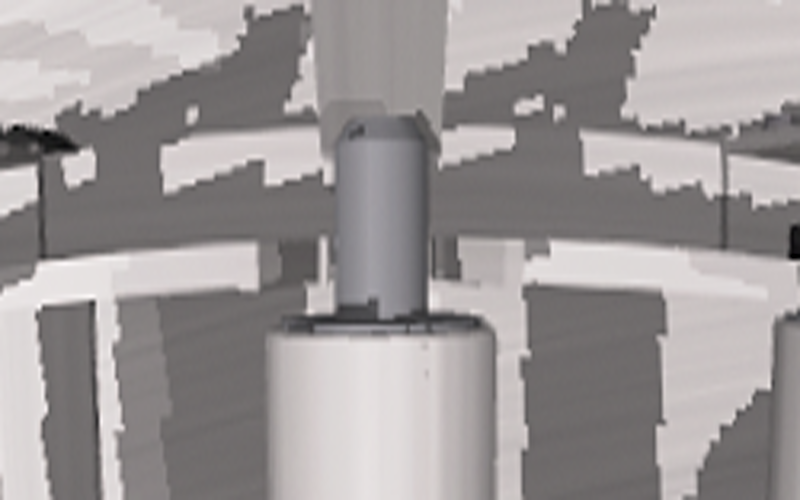

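Contact has begun at about 5 N net; the roller is centred and the track has sunk 2.5 mm. I keep pressing.

Emit:
carry_out([
  {"tx": 0,"ty": 0,"tz": 0.2,"roll": 0,"gripper": 2},
  {"tx": 0,"ty": 0,"tz": 0.4,"roll": 0,"gripper": 2},
  {"tx": 0,"ty": 0,"tz": 0.5,"roll": 0,"gripper": 2},
  {"tx": 0,"ty": 0,"tz": 0.5,"roll": 0,"gripper": 2},
])

```text
t: 11.6
eef_pos: [0.5667, 0.1389, 0.0718]
eef_rot: [0.084, 0.996, 0.0, 0.001]
force: [0.3, 0.2, 7.7]
finger_gap: 0.0267
```

Emit:
carry_out([
  {"tx": 0,"ty": 0,"tz": 0.2,"roll": 0,"gripper": 2},
  {"tx": 0,"ty": 0,"tz": 0.4,"roll": 0,"gripper": 2},
  {"tx": 0,"ty": 0,"tz": 0.4,"roll": 0,"gripper": 2},
])

```text
t: 11.9
eef_pos: [0.5669, 0.139, 0.0686]
eef_rot: [0.084, 0.996, 0.0, 0.002]
force: [-1.5, 0.1, 11.7]
finger_gap: 0.0266
```

```bash
python3 look.py w12; python3 fit.py w12;  python3 - <<'E'
from tips import *
s,p,t=cloud('w12');print(s['moment'])
cv2.imwrite('pics/w12c.png',cv2.resize(p[50:150,200:450],None,fx=3.2,fy=5,interpolation=cv2.INTER_CUBIC))
E
```

```text
11.9 [0.56686416 0.13897078 0.0685962 ] [8.37878596e-02 9.96482439e-01 2.60352657e-04 1.50848006e-03] [ 1.02940209e-01  4.17044162e-01 -1.96901603e-01  9.53789383e-01
 -4.87305347e-05  2.70712748e-01]
R 8288
L 8279
held y 0.53 slope -0.51 deg z -21.76 slope 0.43 deg rms 0.51
R y -74.65 slope -0.54 deg z -8.72 slope -0.21 deg rms 0.57
L y 75.53 slope -0.59 deg z -8.74 slope -0.19 deg rms 0.58
tcp [0.56686416 0.13897078 0.0685962 ] force [-1.45994972  0.09047766 11.72132162]
mid [ 0.43915939 -9.86290876 -8.72796853 -3.48363426] rel to held: ty -0.10 mm, droll -0.0010, dz 13.03
[-0.05813135  0.28941776 -0.04456707]
```

View pics/w12c.png

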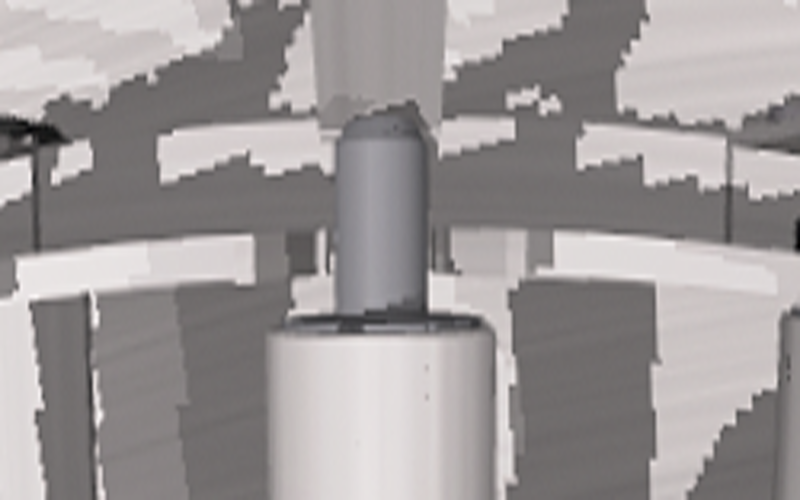

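Emit:
carry_out([
  {"tx": 0.1,"ty": 0,"tz": 0.2,"roll": 0,"gripper": 2},
  {"tx": 0.12,"ty": 0,"tz": 0.4,"roll": 0,"gripper": 2},
  {"tx": 0.12,"ty": 0,"tz": 0.5,"roll": 0,"gripper": 2},
  {"tx": 0.12,"ty": 0,"tz": 0.5,"roll": 0,"gripper": 2},
])

```text
t: 12.35
eef_pos: [0.5648, 0.1392, 0.0615]
eef_rot: [0.084, 0.996, 0.0, 0.0]
force: [1.2, -0.3, 2.1]
finger_gap: 0.0269
```

```bash
python3 look.py w13; python3 fit.py w13; python3 ax.py w13 318 208 432|cut -c1-1500
python3 - <<'E'
from tips import *
s,p,t=cloud('w13');print(s['moment'])
cv2.imwrite('pics/w13c.png',cv2.resize(p[50:150,200:450],None,fx=3.2,fy=5,interpolation=cv2.INTER_CUBIC))
E
```

```text
12.35 [0.56479585 0.13918797 0.06154141] [8.37892108e-02 9.96483472e-01 1.96686817e-04 1.36704812e-04] [ 1.03478860e-01  4.22105600e-01 -2.08226016e-01  9.40122812e-01
  3.35560310e-04  2.71254051e-01]
R 9546
L 9581
held y 0.50 slope -0.51 deg z -21.70 slope -0.14 deg rms 0.50
R y -74.56 slope -0.56 deg z -20.47 slope -0.06 deg rms 0.56
L y 75.67 slope -0.55 deg z -20.54 slope -0.06 deg rms 0.57
tcp [0.56479585 0.13918797 0.06154141] force [ 1.16377729 -0.26571386  2.11889056]
mid [  0.55874095  -9.70766235 -20.50760515  -1.02299909] rel to held: ty 0.06 mm, droll -0.0009, dz 1.19
318 [(56, 98.8, -0.4, -38.9), (58, 98.2, -0.4, -37.4), (60, 97.5, -0.4, -37.8), (62, 96.9, -0.4, -36.5), (64, 96.3, -0.4, -35.0), (66, 95.6, -0.4, -34.6), (68, 94.9, -0.4, -34.1), (70, 94.2, -0.4, -32.6), (72, 93.5, -0.4, -31.6), (74, 92.9, -0.4, -29.8), (76, 92.1, -0.4, -30.1), (78, 91.4, -0.4, -28.3), (80, 90.7, -0.4, -27.5), (82, 89.9, -0.4, -27.6), (84, 89.0, -0.4, -28.8), (86, 88.3, -0.4, -28.5), (88, 87.5, -0.4, -27.9), (90, 86.7, -0.4, -26.4), (92, 85.9, -0.4, -28.4), (94, 85.1, -0.4, -28.2), (96, 84
[... 1657 characters left out ...]
.2, 78.7, 62.6), (78, 100.7, 78.4, 61.7), (80, 97.0, 66.8, 30.1), (82, 95.7, 66.6, 29.3), (84, 94.6, 67.0, 30.5), (86, 93.3, 67.1, 30.4), (88, 92.1, 67.4, 31.1), (90, 90.9, 67.3, 30.9), (92, 89.6, 66.8, 29.3), (94, 88.5, 67.2, 30.4), (96, 87.2, 67.3, 30.4), (98, 86.0, 67.3, 30.3), (100, 84.8, 67.3, 30.2), (102, 83.6, 67.4, 30.2), (104, 82.9, 47.1, -24.5), (106, 82.0, 47.1, -24.7), (108, 81.2, 47.1, -24.7), (110, 80.3, 47.2, -24.7), (112, 79.5, 46.9, -25.5), (114, 84.0, 0.4, -150.4), (116, 73.5, 79.4, 61.4), (118, 72.1, 79.3, 61.0), (120, 70.6, 79.7, 61.6), (122, 69.2, 79.6, 61.1), (124, 67.8, 79.7, 61.3), (126, 66.3, 80.0, 61.8), (128, 64.9, 79.8, 60.9)]
[ 0.13961239 -0.21808678  0.00825876]
```

View pics/w13c.png

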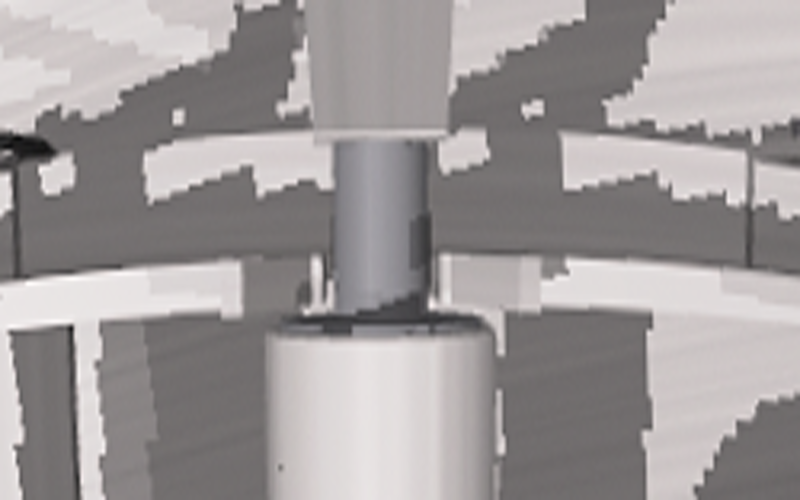

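The journal has dropped to about 1.2 mm above home, but the near nose tip still reads x = 91.5 mm (shut would be 87). So the clip is riding on the journal end and has not snapped yet. I push on.

Emit:
carry_out([
  {"tx": 0,"ty": 0,"tz": 0.15,"roll": 0,"gripper": 2},
  {"tx": 0,"ty": 0,"tz": 0.3,"roll": 0,"gripper": 2},
  {"tx": 0,"ty": 0,"tz": 0.3,"roll": 0,"gripper": 2},
])

```text
t: 12.7
eef_pos: [0.5648, 0.1392, 0.0591]
eef_rot: [0.084, 0.996, 0.0, 0.0]
force: [-0.0, 0.3, 5.8]
finger_gap: 0.0264
```

```bash
python3 look.py w14; python3 fit.py w14; python3 ax.py w14 318 |cut -c1-700
python3 - <<'E'
from tips import *
s,p,t=cloud('w14');print(s['moment'])
cv2.imwrite('pics/w14c.png',cv2.resize(p[50:150,200:450],None,fx=3.2,fy=5,interpolation=cv2.INTER_CUBIC))
E
```

```text
12.7 [0.56480511 0.13916532 0.05909624] [8.38070810e-02 9.96481949e-01 1.63591265e-04 2.67312685e-04] [ 1.03498818e-01  4.24193557e-01 -2.11648960e-01  9.34367588e-01
  2.21848255e-04  2.71309886e-01]
R 9427
L 9459
held y 0.55 slope -0.55 deg z -21.73 slope -0.08 deg rms 0.50
R y -74.51 slope -0.59 deg z -21.61 slope -0.07 deg rms 0.57
L y 75.63 slope -0.54 deg z -21.68 slope -0.06 deg rms 0.57
tcp [0.56480511 0.13916532 0.05909624] force [-0.0112453   0.33337707  5.81396351]
mid [  0.56075498  -9.80998545 -21.64549363  -1.12858768] rel to held: ty 0.02 mm, droll -0.0002, dz 0.09
318 [(56, 97.7, -0.3, -46.8), (58, 97.2, -0.3, -45.3), (60, 96.7, -0.3, -44.3), (62, 96.2, -0.3, -42.5), (64, 95.5, -0.3, -42.3), (66, 95.0, -0.4, -40.4), (68, 94.2, -0.3, -41.1), (70, 93.7, -0.4, -38.8), (72, 93.0, -0.4, -38.2), (74, 92.4, -0.4, -37.0), (76, 91.7, -0.4, -35.6), (78, 91.0, -0.4, -34.9), (80, 90.4, -0.4, -33.4), (82, 89.7, -0.4, -32.2), (84, 89.0, -0.4, -29.9), (86, 88.2, -0.4, -29.4), (88, 87.5, -0.4, -28.1), (90, 86.7, -0.4, -28.7), (92, 85.9, -0.4, -29.1), (94, 85.1, -0.4, -28.3), (96, 84.3, -0.4, -27.6), (98, 83.5, -0.4, -28.3), (100, 82.7, -0.4, -27.5), (102, 82.0, -0.4, -29.2), (104, 81.2, -0.4, -27.6), (106, 80.4, -0.4, -28.9), (108, 79.6, -0.4, -28.1), (110, 78.8, -0.
[ 0.13335139 -0.06815692  0.04252408]
```

View pics/w14c.png

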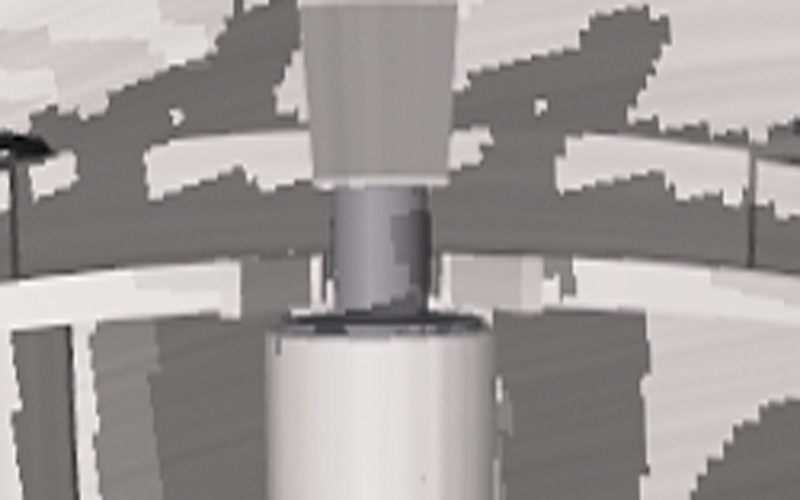

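The near clip has snapped: its tip is at x of about 87.5 and the roller is 0.1 mm from home height. I push a few mm more so the far one certainly clicks, then check with the scene camera.

Emit:
carry_out([
  {"tx": 0,"ty": 0,"tz": 0.2,"roll": 0,"gripper": 2},
  {"tx": 0,"ty": 0,"tz": 0.4,"roll": 0,"gripper": 2},
  {"tx": 0,"ty": 0,"tz": 0.4,"roll": 0,"gripper": 2},
])

```text
t: 13.05
eef_pos: [0.5649, 0.1392, 0.0558]
eef_rot: [0.084, 0.996, 0.0, 0.0]
force: [-1.7, -0.0, 10.1]
finger_gap: 0.0269
```

```bash
python3 look.py w15; python3 fit.py w15
python3 - <<'E'
from rig import eyes
import cv2,numpy as np
p,d=eyes.get_image('scene');np.save('scene15.npy',d);cv2.imwrite('pics/scene15.png',p)
cv2.imwrite('pics/scene15c.png',cv2.resize(p[180:270,340:460],None,fx=6,fy=6,interpolation=cv2.INTER_CUBIC))
E
```

```text
13.05 [0.56485025 0.1391944  0.05576287] [8.37314706e-02 9.96488221e-01 1.76693545e-04 4.84159900e-04] [ 1.03570327e-01  4.27075535e-01 -2.16276539e-01  9.26427048e-01
  1.66797123e-04  2.71229675e-01]
R 9198
L 9248
held y 0.50 slope -0.50 deg z -21.79 slope -0.20 deg rms 0.51
R y -74.57 slope -0.51 deg z -22.83 slope -0.07 deg rms 0.59
L y 75.61 slope -0.54 deg z -22.89 slope -0.06 deg rms 0.57
tcp [0.56485025 0.1391944  0.05576287] force [-1.67790186 -0.02050493 10.13934576]
mid [  0.52162854  -9.16443447 -22.86002932  -1.08179339] rel to held: ty 0.02 mm, droll -0.0004, dz -1.07
```

View pics/scene15c.png

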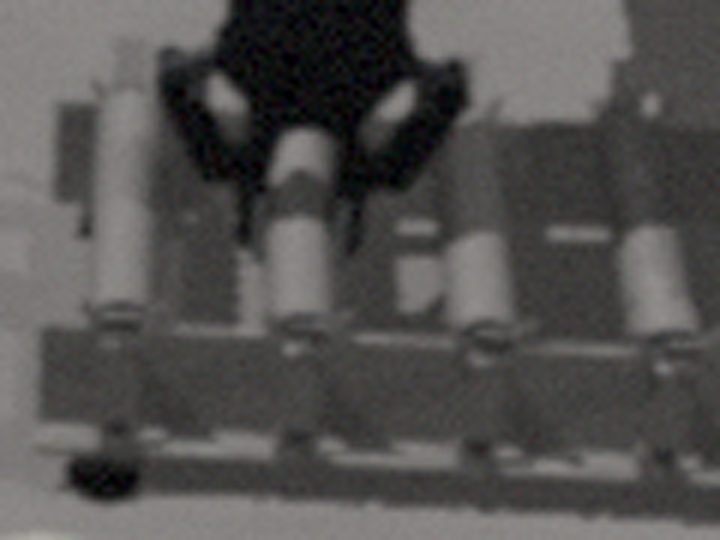

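Both ends are now below home height: about 1.3 mm at the far end and 0.85 mm at the near end. Both clips must therefore be over the journals. I ease off with the grip still held to confirm they hold it.

Emit:
carry_out([
  {"tx": 0,"ty": 0,"tz": -0.2,"roll": 0,"gripper": 2},
  {"tx": 0,"ty": 0,"tz": -0.4,"roll": 0,"gripper": 2},
  {"tx": 0,"ty": 0,"tz": -0.6,"roll": 0,"gripper": 2},
  {"tx": 0,"ty": 0,"tz": -0.7,"roll": 0,"gripper": 2},
  {"tx": 0,"ty": 0,"tz": -0.7,"roll": 0,"gripper": 2},
])

```text
t: 13.65
eef_pos: [0.5648, 0.1392, 0.0617]
eef_rot: [0.084, 0.996, 0.0, 0.0]
force: [2.3, 1.6, 1.3]
finger_gap: 0.0266
```

```bash
python3 look.py w16; python3 fit.py w16
```

```text
13.65 [0.56478302 0.13916957 0.06168225] [8.38027230e-02 9.96482346e-01 1.56186684e-04 1.16015643e-04] [ 1.03487773e-01  4.21994910e-01 -2.08013972e-01  9.40501282e-01
  2.63678894e-04  2.71290062e-01]
R 9749
L 9783
held y 0.51 slope -0.50 deg z -21.74 slope -0.02 deg rms 0.51
R y -74.57 slope -0.53 deg z -21.46 slope -0.02 deg rms 0.56
L y 75.68 slope -0.53 deg z -21.54 slope -0.05 deg rms 0.57
tcp [0.56478302 0.13916957 0.06168225] force [2.25341322 1.64252024 1.30659836]
mid [  0.55632635  -9.24093643 -21.49647287  -0.67082267] rel to held: ty 0.04 mm, droll -0.0004, dz 0.25
```

With the track risen, the roller stays at home height (0.25 mm off) and level, whereas before snapping it read 1.2 mm at the same TCP height. Both ends are latched, so I release.

Emit:
carry_out([
  {"tx": 0,"ty": 0,"tz": -0.15,"roll": 0,"gripper": 2},
  {"tx": 0,"ty": 0,"tz": -0.15,"roll": 0,"gripper": 4.5},
  {"tx": 0,"ty": 0,"tz": -0.15,"roll": 0,"gripper": 4.5},
  {"tx": 0,"ty": 0,"tz": -0.15,"roll": 0,"gripper": 4.5},
  {"tx": 0,"ty": 0,"tz": -0.15,"roll": 0,"gripper": 4.5},
])

```text
t: 14.2
eef_pos: [0.5641, 0.1389, 0.0632]
eef_rot: [0.084, 0.996, -0.0, -0.0]
force: [0.2, 0.7, -0.4]
finger_gap: 0.045
```

Emit:
carry_out([
  {"tx": 0,"ty": 0,"tz": -1,"roll": 0,"gripper": 4.5},
  {"tx": 0,"ty": 0,"tz": -3,"roll": 0,"gripper": 4.5},
  {"tx": 0,"ty": 0,"tz": -6,"roll": 0,"gripper": 4.5},
  {"tx": 0,"ty": 0,"tz": -10,"roll": 0,"gripper": 4.5},
  {"tx": 0,"ty": 0,"tz": -11,"roll": 0,"gripper": 4.5},
])

```text
t: 14.7
eef_pos: [0.5669, 0.1393, 0.1789]
eef_rot: [0.084, 0.996, 0.001, 0.004]
force: [1.0, 0.3, 0.7]
finger_gap: 0.0453
```

Emit:
carry_out([
  {"tx": 1,"ty": 0,"tz": 0,"roll": 0,"gripper": 4.5},
  {"tx": 4,"ty": 0,"tz": -2,"roll": 0,"gripper": 4.5},
  {"tx": 7,"ty": 0,"tz": -3,"roll": 0,"gripper": 4.5},
  {"tx": 7,"ty": 0,"tz": -3,"roll": 0,"gripper": 4.5},
])

```text
t: 15.1
eef_pos: [0.4913, 0.1513, 0.2034]
eef_rot: [0.083, 0.997, -0.0, -0.001]
force: [1.2, -0.4, -0.7]
finger_gap: 0.045
```

```bash
python3 look.py w17
python3 - <<'E'
from rig import eyes
import cv2,numpy as np
for n in('top','scene'):
    p,d=eyes.get_image(n);cv2.imwrite(f'pics/{n}17.png',p)
    q=p[90:220,150:290] if n=='top' else p[180:270,340:460]
    cv2.imwrite(f'pics/{n}17c.png',cv2.resize(q,None,fx=4.5,fy=4.5,interpolation=cv2.INTER_CUBIC))
from tips import *
from fit import cyl
s,p,t=cloud('w17');R=Ro.from_quat(s['eef_rot']).as_matrix();W=t.reshape(-1,3)@R.T+s['eef_pos']
# track frame about estimated centre
a=np.radians(-9.1);c=np.array([.5648,.1392,0]);X=(W-c)@np.array([[np.cos(a),-np.sin(a),0],[np.sin(a),np.cos(a),0],[0,0,1]])
for y0 in(-.075,0,.075):
    N=X[(abs(X[:,1]-y0)<.022)&(abs(X[:,2]-.093)<.012)&(abs(X[:,0])<.07)]
    f,e=cyl(N,[y0,0,.085,0]);print(y0,len(N),'y %.2f z %.2f slopes %.2f %.2f deg rms %.2f'%(f[0]*1e3,f[2]*1e3,*np.degrees(f[[1,3]]),e*1e3))
cv2.imwrite('pics/w17c.png',p)
E
```

```text
15.1 [0.49128888 0.15131475 0.20342012] [ 8.30190874e-02  9.96546999e-01 -8.37956883e-05 -1.37912482e-03] [ 1.42243345e-01  2.04886476e-01 -1.47712845e-01  1.22092296e+00
  4.52991933e-04  3.08472383e-01]
-0.075 2016 y -74.35 z 83.46 slopes 0.08 0.01 deg rms 0.57
0 3585 y 0.67 z 83.79 slopes 0.08 -0.00 deg rms 0.56
0.075 2064 y 75.74 z 83.56 slopes -0.02 -0.03 deg rms 0.57
```

View pics/w17.png

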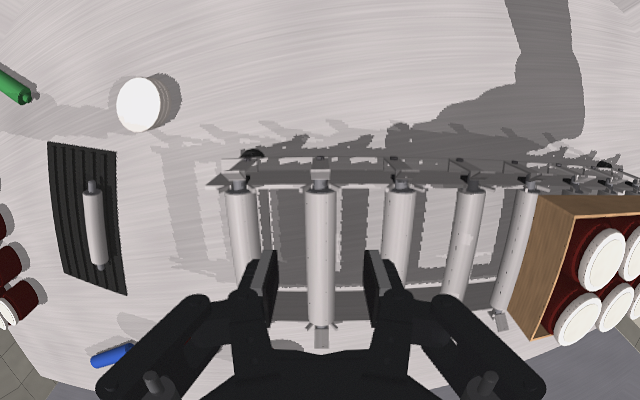

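View pics/scene17c.png

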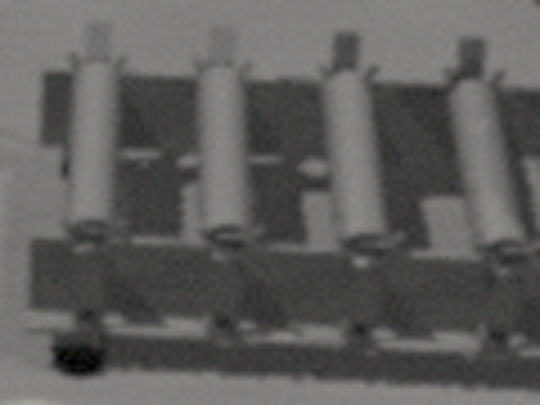

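View pics/top17c.png

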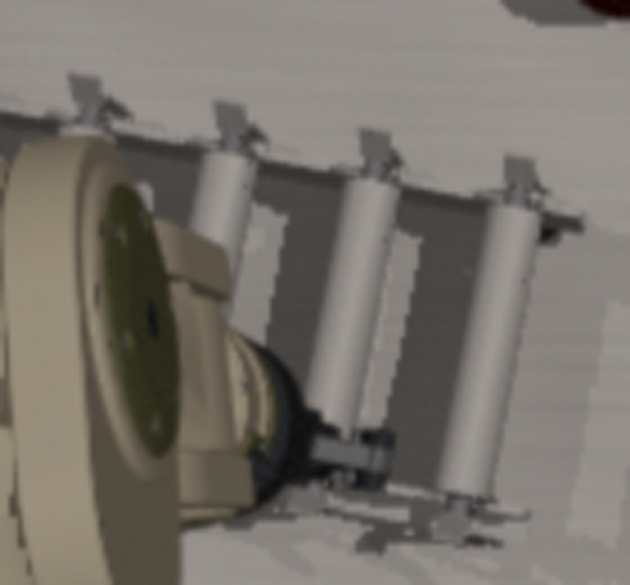

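The roller now sits 0.2–0.3 mm from its neighbours' height, 0.0 mm off the mid-line between them and parallel within 0.1°. Both clips look like the neighbours' clips: far at top crop (375,150), near at wrist picture (320,175). The gripper is clear, so I hand in.

```bash
python3 -c "
from rig import ticket
print(ticket.finish_job())"
```

```text
the job is handed in; nothing more can be done
None
```

The long roller is in the empty place with both clips snapped shut over its journals. I let go, moved the arm clear and handed the job in at about 15 s of the 64 s; no verdict was reported.

**Pressing:** The force on the roller read about 15 N at most, against the 40 N limit, though I read it only between strokes. At full push both ends were about 1 mm below home height. When I eased off, the roller stayed at home height.

**Last checks after release:**
- **Height:** the roller is within 0.3 mm of its neighbours.
- **Position across:** it lies within 0.1 mm of the mid-line between them.
- **Direction:** it is parallel to the neighbours within about 0.1°.
- **Clips:** both look like the neighbours' shut clips. The near nose was measured at about 87.5 mm, where 87 mm was expected if shut; the far clip was judged only from the pictures and the end height.
- **Axial centring:** it was judged from the near end only, and came out at about 1–1.5 mm off centre.
- **Bystanders:** I saw nothing knocked, but I did not measure the short roller, jars or lids again.

**What disagreed or went wrong:**
- **Finger length:** in the camera the fingertips ended about 25 mm higher than the description says. The first grip closed just above the roller and caught nothing, so I gripped again lower.
- **Mat contact:** in the final grip the wrist read 21 N upward, probably the fingertips pressing on the mat. It was gone once I lifted.
- **Absolute height:** after release all three rollers, neighbours included, read about 1.4 mm below the stated 85 mm in the wrist camera. I put this down to calibration.

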